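# Pack up the stain vials and press every cap home

## Task

Pack up the wood-stain box: stand the glass vial that was left out upright in the empty hole of the open plywood box, right down on the bench, and press all four vials' caps fully home, all while the lid is still up; do not drop or tip any vial. Then push the lid shut and press it down flush on the box. Leave the other things on the bench where they are.

Things in the scene. Friction and masses are not known exactly. Their poses are not given: they have to be found in the camera images.
- vial_a: amber glass vial, one of four alike: three in the box, one left out (which one, and which hole is empty, varies). 28 mm diameter up to 50 mm, then a neck 18 mm wide to 66 mm. Origin at the centre of its underside, z up along its axis. Black cap 26 mm wide, 19 mm tall, its flat top 76 mm above the origin when home, plus the cap joint's value. 72 g with cap
- vial_b: amber glass vial, one of four alike: three in the box, one left out (which one, and which hole is empty, varies). 28 mm diameter up to 50 mm, then a neck 18 mm wide to 66 mm. Origin at the centre of its underside, z up along its axis. Black cap 26 mm wide, 19 mm tall, its flat top 76 mm above the origin when home, plus the cap joint's value. 72 g with cap
- vial_c: amber glass vial, one of four alike: three in the box, one left out (which one, and which hole is empty, varies). 28 mm diameter up to 50 mm, then a neck 18 mm wide to 66 mm. Origin at the centre of its underside, z up along its axis. Black cap 26 mm wide, 19 mm tall, its flat top 76 mm above the origin when home, plus the cap joint's value. 72 g with cap
- vial_d: amber glass vial, one of four alike: three in the box, one left out (which one, and which hole is empty, varies). 28 mm diameter up to 50 mm, then a neck 18 mm wide to 66 mm. Origin at the centre of its underside, z up along its axis. Black cap 26 mm wide, 19 mm tall, its flat top 76 mm above the origin when home, plus the cap joint's value. 72 g with cap
- cap_a (a joint): how far this vial's cap stands up from fully home, in m: 0 is home, 0.010 the most. It is stiff (about 7 N) and stays where it is left; one of the four is home already, the others stand 6 to 10 mm proud
- cap_b (a joint): how far this vial's cap stands up from fully home, in m: 0 is home, 0.010 the most. It is stiff (about 7 N) and stays where it is left; one of the four is home already, the others stand 6 to 10 mm proud
- cap_c (a joint): how far this vial's cap stands up from fully home, in m: 0 is home, 0.010 the most. It is stiff (about 7 N) and stays where it is left; one of the four is home already, the others stand 6 to 10 mm proud
- cap_d (a joint): how far this vial's cap stands up from fully home, in m: 0 is home, 0.010 the most. It is stiff (about 7 N) and stays where it is left; one of the four is home already, the others stand 6 to 10 mm proud
- box: open plywood stain box fixed to the bench, 126 mm (its x) by 216 mm (its y) outside, 80 mm high, walls 8 mm. Origin at the centre of its underside, on the bench. Inside lies a board whose top is 25 mm above the bench, with a row of four holes along the box's y; vials stand through them on the bench. The lid is hinged on the top of its +x wall
- hole0 (a point): centre of the mouth of hole 0 of 4 in the box's board, 25 mm above the bench, at y = -69 mm in the box's frame; 30 mm in diameter, through, so that the vial's underside comes to rest on the bench (z = 0)
- hole1 (a point): centre of the mouth of hole 1 of 4 in the box's board, 25 mm above the bench, at y = -23 mm in the box's frame; 30 mm in diameter, through, so that the vial's underside comes to rest on the bench (z = 0)
- hole2 (a point): centre of the mouth of hole 2 of 4 in the box's board, 25 mm above the bench, at y = 23 mm in the box's frame; 30 mm in diameter, through, so that the vial's underside comes to rest on the bench (z = 0)
- hole3 (a point): centre of the mouth of hole 3 of 4 in the box's board, 25 mm above the bench, at y = 69 mm in the box's frame; 30 mm in diameter, through, so that the vial's underside comes to rest on the bench (z = 0)
- lid (a joint): angle of the plywood lid in rad: 0 is shut flat on the rim, 1.57 upright; starts at 1.65 to 1.9. Its stiff hinge (about 0.45 N m) holds it where it is left; it is pushed shut from its outer face
- lid_hinge (a point): middle of the lid's hinge axis, 80 mm above the bench, in line with the outer face of the box's +x wall; its frame turns with the lid, the hinge axis is its y, the lid reaches 126 mm along its -x, is 216 mm wide and 10 mm thick, its outer face at z = +10 mm
- lid_edge (a point): middle of the lid's free edge, on its outer face
- glue_pot: white ceramic glue pot, bystander, 70 mm in diameter, 82 mm tall; stands about 70 mm from the vial left out. Origin under its centre
- wax_tin: flat metal wax tin, bystander, 69 mm in diameter, 42 mm tall; stands about 70 mm from the vial left out, on the other side. Origin under its centre
- mallet: wooden mallet lying on its head, bystander: head 64 mm in diameter, 110 mm along its y; handle reaches 200 mm along its -x, 44 mm high. Origin under the head's centre
- gouge: carving gouge lying along its x, bystander: handle 120 mm to -x, blade 110 mm to +x, 28 mm high. Origin on the bench under the ferrule
- offcut: stepped block of wood, bystander, 120 x 50 x 65 mm. Origin under its centre
- tea_can: brass tea can, bystander, 70 mm in diameter, 108 mm tall. Origin under its centre

How it is judged:
By the outcome, as a careful person would: the job done as asked, in the order asked, and still so for the second after the job is handed in, with the robot touching nothing.
It also fails if it takes over 61 s, if anything falls off the work surface, if the arm or the gripper's body presses on something with over 40 N, if the wrist force passes 120 N, or if a joint passes its speed limit or range.

## Robot

A 7-joint arm with a two-finger parallel gripper is mounted at the origin on the work surface. World frame = base frame: x ahead of the robot, y to its left, z up, the work surface at z = 0. Lengths are in m, angles in rad, forces in N, time in s.
With the tool pointing down it reaches from about 0.4 to 0.875 m from the base axis. Payload 4.4 kg.
Tool frame: the origin (TCP) lies at the very end of the fingers, on their centre line; the grasp point (between the pads) lies 19 mm behind it; z points along the fingers, y is the line along which they close (so a half turn about z gives the same grasp; the last joint's range is limited). The gripper opens to 85 mm and grips with 20 to 120 N. Pads are 22 mm wide; open, the fingers measure 114 mm over their backs; the gripper's body (76 mm by 85 mm) begins 54 mm behind the grasp point. The pads swing forward as they close: fully open they stand 13 mm farther back than shut.
Start: joints at [1.181, 0.628, 0.038, 1.517, -0.027, 0.996, -0.02], TCP at [0.207, -0.616, 0.197] pointing down, gripper open.
Joint ranges: [-3.06, 3.06], [-0.37, 2.12], [-1.25, 1.32], [0.18, 2.47], [-1.1, 4.24], [0.23, 1.98], [-2.94, 2.94]. Speed limits (rad/s): [2.57, 2.57, 3.14, 3.14, 3.14, 3.14, 3.14].

## Interface

Orientations are given as a unit quaternion [x, y, z, w].
In Python, from plant import manip gives the robot as it stands.
- The arm moves only by the tool arm_command, never from a script. Its argument "motion" is a list of rows, each an object of numbers: "dx", "dy", "dz": the shift along the tool's x, y, z in mm; "ax", "ay", "az": the turn, a rotation vector about the tool's x, y, z in degrees; "fingers": the opening, from 0 (shut) to 1 (fully open). In form: [{"dx": .., "dy": .., "dz": .., "ax": .., "ay": .., "az": .., "fingers": ..}, ...]. A call has 1 to 12 rows; each row shifts and turns the commanded pose from where the row before left it, along the tool's axes as they then stand; what a row does not reach is not made up. A row lasts 1/12 s, in which the tool goes at most 41.7 mm and 7.16 degrees, less where a joint would pass 70% of its speed; a pose out of reach is approached as far as the arm can. A call is refused whole if a number of a shift passes 41.7 or a number of a turn 7.16, either way. A call with a gripper value outside its range is refused whole. The fingers move at their own pace and stop on an object; "squeeze" is the grip in N (left out, the last holds). Time passes only in rows, so rows that do not move let the fingers close. It gives the time, the measured TCP pose, the force, the opening and the grip force at its end, in the units of the state.
- manip.sense(): the state, without advancing time (a new reading comes with each control period).
- manip.camera(name): name is "side" or "top"; returns the picture (384x512x3 uint8, blue, green, red); there is no depth.
- manip.camera_model(name): a dict with "fov_y" (degrees; the focal length in pixels is half the picture's height over the tangent of half this angle, whatever the lens; pixels are square), "cx", "cy" (the principal point, pixels), "cam_to_world" (4x4, takes a point from camera to world coordinates). Camera axes: x right, y down, z forward; pixel columns grow to the right and rows downward; lengths in m; the calibration is good to about 2 mm. A picture is of the moment at which its call begins. camera_model takes no time and is no camera call.
- manip.finish_job(): hands the job in; it is judged then, once.
The state is a dict: "time_s": time; "qpos": joint angles; "qvel": joint speeds; "joint_efforts": joint torques, N m; "tcp_pos": TCP position; "tcp_rot": TCP orientation; "wrist_force": force on the tool from outside, world axes, zero at the start; "torque": the same for the moment, N m; "opening": finger opening in m; "finger_force": force on a finger pad.
Only numpy, scipy, OpenCV 4.12 (cv2) and the standard library are available. Lean on these libraries where they do the work, as an engineer would, in place of code of your own. Each camera call takes 0.05 s, during which the arm holds its last target. There are 200 camera calls.

## Working session

There is one attempt and no reset: what is moved stays moved. The work goes in short steps, Python scripts to look and compute and a tool call to move; the robot and the scene stay as the last step left them, time stands still between calls to the robot, and variables do not carry over. Pictures are saved under pics/ and viewed, at most 10 in all, crops included, and the job is handed in when it is done.

Besides the shell and the picture viewer there is one more tool, called after "Call:" as name(argument=value, ...), one argument or row to a line, values as JSON. arm_command: Moves the arm, as the interface text tells. Its arguments: {"type":"object","properties":{"motion":{"type":"array"},"squeeze":{"type":"number"}},"required":["motion"]}

```bash
mkdir -p pics; cat > h.py <<'E'
import numpy as np, cv2
from plant import manip
def model(n):
    m=manip.camera_model(n); f=192/np.tan(np.radians(m["fov_y"])/2); return m,f,np.array(m["cam_to_world"])
def ray(n,u,v):
    m,f,T=model(n); d=T[:3,:3]@np.array([(u-m["cx"])/f,(v-m["cy"])/f,1]); return T[:3,3],d/np.linalg.norm(d)
def onz(n,u,v,z):
    o,d=ray(n,u,v); return o+d*(z-o[2])/d[2]
def proj(n,p):
    m,f,T=model(n); c=T[:3,:3].T@(np.array(p)-T[:3,3]); return np.array([m["cx"]+f*c[0]/c[2],m["cy"]+f*c[1]/c[2]])
def tri(a,b):
    (o1,d1),(o2,d2)=ray("top",*a),ray("side",*b)
    s=np.linalg.lstsq(np.c_[d1,-d2],o2-o1,rcond=None)[0]; p,q=o1+d1*s[0],o2+d2*s[1]
    return (p+q)/2,np.linalg.norm(p-q)
E
python3 - <<'E'
from h import *
for n in("top","side"):
    im=manip.camera(n); cv2.imwrite(f"pics/{n}0.png",im); cv2.imwrite(f"pics/{n}0b.png",cv2.resize(im,(800,600),interpolation=cv2.INTER_CUBIC))
    m=manip.camera_model(n); print(n,m["fov_y"],m["cx"],m["cy"],np.round(m["cam_to_world"],3))
s=manip.sense(); print(s)
E
```

```text
top 46.52849894904638 256.54752021974946 196.76532076787535 [[-0.008 -0.998  0.068  0.477]
 [-1.     0.009  0.016  0.068]
 [-0.016 -0.068 -0.998  1.484]
 [ 0.     0.     0.     1.   ]]
side 57.42810080980672 263.0308549789471 196.55470851055256 [[ 0.769  0.369 -0.522  1.056]
 [ 0.639 -0.441  0.63  -0.487]
 [ 0.003 -0.818 -0.575  0.584]
 [ 0.     0.     0.     1.   ]]
{'time_s': 0.1, 'qpos': array([ 1.18121359,  0.62924519,  0.03843725,  1.51828406, -0.02697475,
        0.99631964, -0.0199859 ]), 'qvel': array([-0.00086222, -0.00074834,  0.00207632, -0.00144077,  0.00108929,
        0.00059527,  0.00064568]), 'joint_efforts': array([ 2.63040798e-03, -5.64528108e+01,  1.23012185e+00, -1.93973351e+01,
        1.12003522e-02,  5.44299925e-03,  1.56293760e-05]), 'tcp_pos': array([ 0.20662333, -0.61561518,  0.19628132]), 'tcp_rot': array([ 9.86921111e-01,  1.61201627e-01, -1.57074809e-04, -8.54913909e-04]), 'wrist_force': array([-0.11156598, -0.14987397,  0.17170679]), 'torque': array([-0.02807437,  0.02889857,  0.00924503]), 'finger_force': 0.0, 'opening': 0.08513891496578277}
```

View pics/top0b.png

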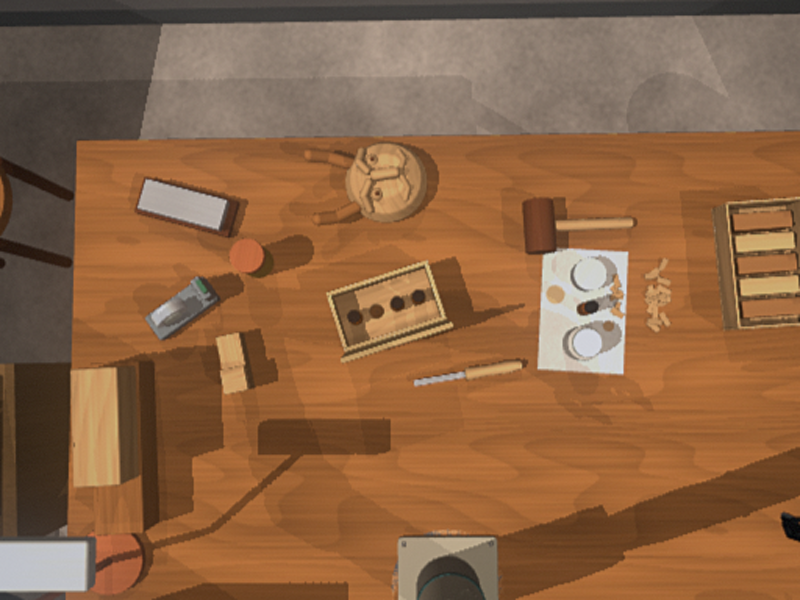

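View pics/side0b.png

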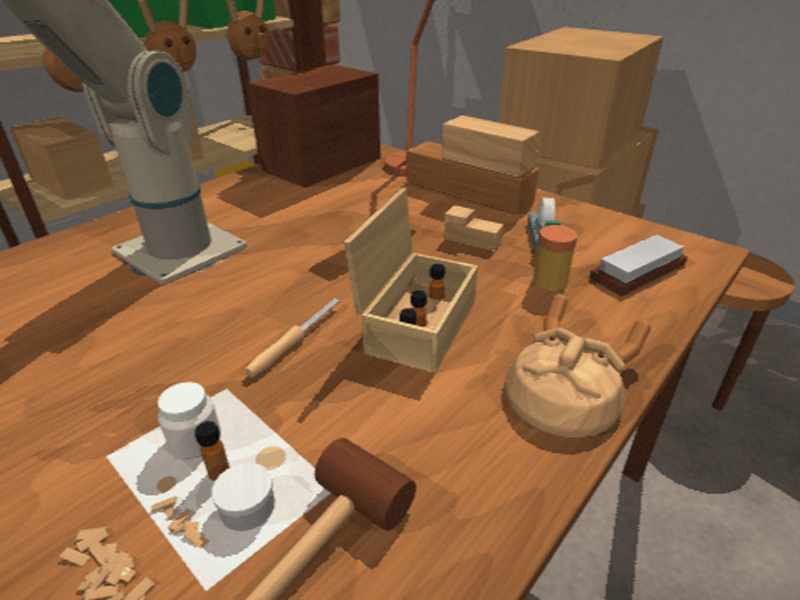

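The top view (800x600) shows the box around (390,310) with its lid on the robot side, and caps or holes at (355,317), (377,311), (397,303) and (418,297). The loose vial is at (588,307), between two white pots. The side view shows three vials in the box, caps at (437,271), (418,299) and (408,317). The loose vial's cap is at (207,433), with the tall pot at (187,415) and the tin at (243,495).

```bash
cat >> h.py <<'E'
def dark(n,im,roi,th=45,amin=8):
    x0,y0,x1,y1=roi; g=im[y0:y1,x0:x1].max(2); out=[]
    k,l,st,c=cv2.connectedComponentsWithStats((g<th).astype(np.uint8),connectivity=4)
    for i in range(1,k):
        if st[i,4]>=amin: out.append((round(c[i][0]+x0,2),round(c[i][1]+y0,2),*[int(v) for v in (st[i,0]+x0,st[i,1]+y0,st[i,2],st[i,3],st[i,4])]))
    return out
E
python3 - <<'E'
from h import *
t=cv2.imread("pics/top0.png"); s=cv2.imread("pics/side0.png")
print("top box",*dark("top",t,(205,165,295,232)),sep="\n"); print("top vial",*dark("top",t,(360,185,395,210)),sep="\n")
print("side box",*dark("side",s,(230,160,300,225)),sep="\n"); print("side vial",*dark("side",s,(115,260,150,310)),sep="\n")
# white things
for n,im,roi in(("top",t,(340,155,400,240)),):
    g=(im.min(2)>150)
    print(g.sum())
a=cv2.resize(t[160:235,200:300],(800,600),interpolation=cv2.INTER_NEAREST)
b=cv2.resize(s[115:240,210:310],(480,600),interpolation=cv2.INTER_NEAREST)
cv2.imwrite("pics/ct.png",a); cv2.imwrite("pics/cs.png",b)
E
```

```text
top box
top vial
side box
(np.float64(279.43), np.float64(173.57), 275, 169, 10, 10, 77)
(np.float64(267.49), np.float64(190.98), 263, 186, 10, 11, 88)
(np.float64(260.82), np.float64(202.07), 256, 198, 10, 9, 76)
side vial
(np.float64(132.21), np.float64(277.49), 125, 270, 15, 16, 185)
6126
```

View pics/ct.png

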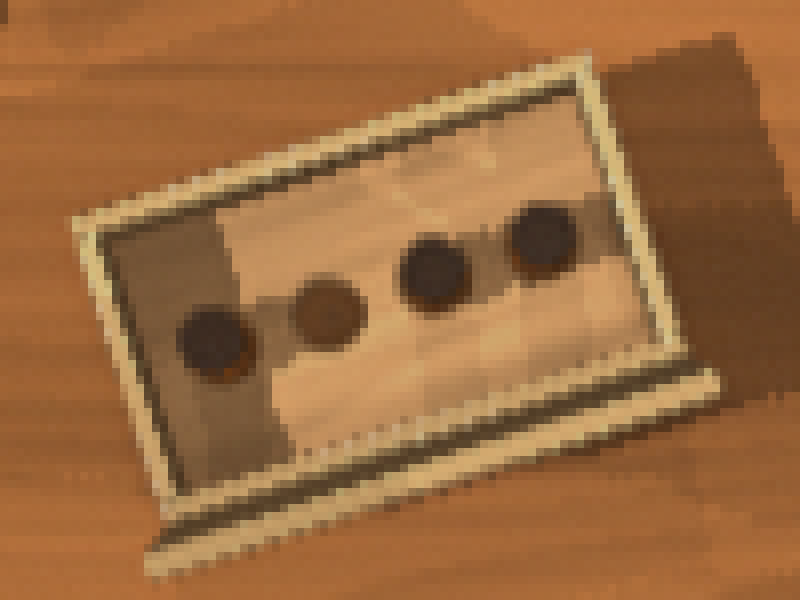

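View pics/cs.png

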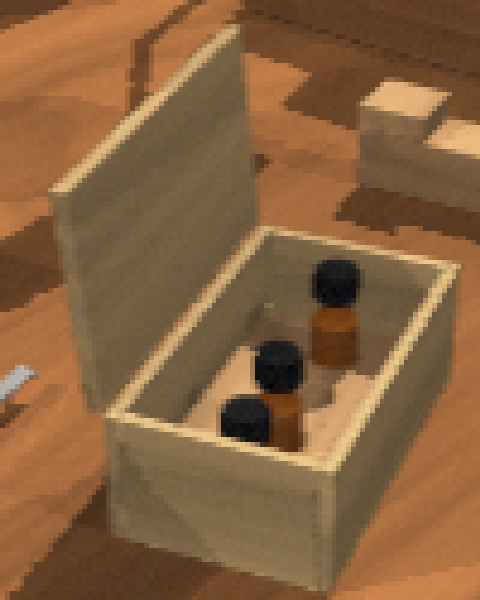

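Crop (8x): the three caps are at (215,343), (435,272) and (543,238), and the empty hole is at (329,313), second from the left. The rim corners are at (73,218), (588,53), (685,350) and (165,515). In the side crop, the wall partly hides the nearest cap.

```bash
python3 - <<'E'
from h import *
from scipy.spatial.transform import Rotation as R
t=cv2.imread("pics/top0.png"); s=cv2.imread("pics/side0.png")
S=lambda x,y:(x/8+200-.5,y/8+160-.5)
C=np.array([onz("top",*S(*p),.08) for p in((73,218),(588,53),(685,350),(165,515))])
print("corners",C.round(4),"mean",C.mean(0).round(4)); 
print("lens",[np.linalg.norm(C[i]-C[(i+1)%4]).round(4) for i in range(4)])
print("box y dir angle",[np.degrees(np.arctan2(*(d[1::-1]))).round(2) for d in (C[0]-C[1],C[3]-C[2])])
print("hole board", onz("top",*S(329,313),.025).round(4))
db=dark("top",t,(205,165,290,225),62,20); dv=dark("top",t,(365,185,390,210),62,10); print(db,dv)
tb=sorted([d for d in db if 40<d[6]<130])
sb=[(279.43,173.57),(267.49,190.98),(260.82,202.07)]
for a,b in zip(tb,sb):
    print("cap",[np.round(q,4) for q in tri(a[:2],b)],"z75-plane",onz("top",a[0],a[1],.076).round(4))
for d in dv: print("vial",[np.round(q,4) for q in tri(d[:2],(132.21,277.49))],onz("top",d[0],d[1],.08).round(4))
# white pots
m=(t.min(2)>165).astype(np.uint8)*0
g=cv2.GaussianBlur(cv2.cvtColor(t[150:245,335:410],cv2.COLOR_BGR2GRAY),(0,0),1)
c=cv2.HoughCircles(g,cv2.HOUGH_GRADIENT,1,20,param1=80,param2=8,minRadius=9,maxRadius=14)
for x,y,r in c[0][:5]: print("circ",x+335,y+150,r,onz("top",x+335,y+150,.082).round(3),onz("top",x+335,y+150,.042).round(3))
# lid edge: crop (146,562)-(719,383)ish
E
```

```text
corners [[6.057e-01 2.415e-01 8.000e-02]
 [6.693e-01 3.730e-02 8.000e-02]
 [5.513e-01 4.000e-04 8.000e-02]
 [4.882e-01 2.053e-01 8.000e-02]] mean [0.5786 0.1211 0.08  ]
lens [np.float64(0.2138), np.float64(0.1236), np.float64(0.2144), np.float64(0.1229)]
box y dir angle [np.float64(107.31), np.float64(107.13)]
hole board [0.5707 0.1432 0.025 ]
[(np.float64(226.19), np.float64(201.19), 223, 199, 7, 6, 21)] [(np.float64(378.09), np.float64(196.0), 374, 193, 9, 7, 46)]
vial [array([ 0.5722, -0.2931,  0.0722]), np.float64(0.0006)] [ 0.5716 -0.2914  0.08  ]
circ 372.5 219.5 11.8 [ 0.498 -0.272  0.082] [ 0.499 -0.281  0.042]
circ 377.5 174.5 10.0 [ 0.639 -0.291  0.082] [ 0.644 -0.301  0.042]
circ 386.5 193.5 12.2 [ 0.579 -0.317  0.082] [ 0.582 -0.328  0.042]
```

Call:
arm_command(
  motion=[
    {"dx":37.4,"dy":-15.8,"fingers":0.7},
    {"dx":37.4,"dy":-15.8},
    {"dx":37.4,"dy":-15.8},
    {"dx":37.4,"dy":-15.8},
    {"dx":37.4,"dy":-15.8},
    {"dx":37.4,"dy":-15.8},
    {"dx":37.4,"dy":-15.8},
    {"dx":37.4,"dy":-15.8},
    {"dx":37.4,"dy":-15.8},
    {"dx":37.4,"dy":-15.8},
    {"dx":37.4,"dy":-15.8},
    {"dx":37.4,"dy":-15.8},
  ],
  squeeze=30,
)

```text
$.motion[0]: bad value
```

Call:
arm_command(
  motion=[
    {"az":6},
    {"az":6},
    {"az":6},
    {"az":6},
    {"az":5},
    {"az":0},
    {"az":0},
  ],
)

```text
$.motion[0]: bad value
```

```bash
cat >> h.py <<'E'
from scipy.spatial.transform import Rotation as R
def st(target=None):
    s=manip.sense(); M=R.from_quat(s["tcp_rot"]).as_matrix(); p=s["tcp_pos"]
    print("t",round(s["time_s"],2),"tcp",p.round(4),"yaw",np.degrees(np.arctan2(M[1,0],M[0,0])).round(2),"tilt",np.degrees(np.arccos(-M[2,2])).round(2),"F",np.round(s["wrist_force"],1),"open",round(s["opening"],4),"ff",round(s["finger_force"],1),"q",s["qpos"].round(2))
    if target is not None: print("tool mm",(M.T@(np.array(target)-p)*1000).round(1))
E
python3 - <<'E'
from h import *
st([.5722,-.2931,.13])
t=cv2.imread("pics/top0.png"); s=cv2.imread("pics/side0.png")
for th in(70,76,82):
  print(th,*[tuple(float(v) for v in d[:2])+d[2:] for d in dark("top",t,(208,165,284,215),th,25)],sep="\n")
  print(*[tuple(float(v) for v in d[:2])+d[2:] for d in dark("top",t,(365,185,390,210),th,20)])
print(t[199:206,220:235].max(2)); print(t[188:204,365:390].max(2))
E
```

```text
t 0.1 tcp [ 0.2066 -0.6156  0.1963] yaw 18.55 tilt 0.1 F [-0.1 -0.1  0.2] open 0.0851 ff 0.0 q [ 1.18  0.63  0.04  1.52 -0.03  1.   -0.02]
tool mm [ 449.2 -189.3   66.6]
70
(267.56, 189.07, 264, 186, 8, 7, 45)
(253.91, 193.64, 251, 190, 7, 8, 44)
(226.25, 202.2, 223, 199, 8, 7, 44)
(378.0, 196.0, 374, 193, 9, 7, 49)
76
(267.6, 189.25, 264, 186, 8, 8, 48)
(253.94, 193.77, 250, 190, 8, 8, 47)
(226.29, 202.29, 223, 199, 8, 8, 52)
(378.08, 195.96, 374, 193, 9, 7, 52)
82
(267.58, 189.37, 264, 186, 8, 8, 52)
(253.87, 193.77, 250, 190, 9, 9, 53)
(226.33, 202.34, 222, 199, 10, 8, 58)
(378.0, 196.07, 374, 193, 9, 8, 56)
[[122 121 121 100  73  61  61  60  70  83 111 124 125 127 127]
 [121 121 107  71  60  59  61  59  59  65  95 112 127 129 127]
 [119 118  79  62  60  61  60  62  60  60  72  89 119 136 136]
 [119 124  76  59  60  62  63  62  61  62  62  80 111 140 136]
 [126 126  82  59  62  62  64  61  61  62  62  79 108 134 136]
 [127 129 112  66  58  58  61  63  59  61  82  75 111 139 138]
 [127 137 135  76  61  60  62  61  64  75  86  83 127 140 143]]
[[210 211 210 211 209 210 212 213 211 2
[... 941 characters left out ...]
17  61  53  58  58  56  58  55  48  65
  152 161 160 158 163 197 196]
 [208 209 212 213 116  85  89  98 127  79  52  53  55  54  52  50  51 102
  159 165 195 198 199 213 211]
 [214 211 214 214 147  92  86  91 116 100  76  52  51  50  52  70  92 188
  202 201 214 215 212 213 210]
 [212 213 213 214 177 109  85  82  92 101 106  93  97  79 112 187 192 215
  215 213 213 212 212 213 214]
 [210 211 214 215 206 188 123 110  96 112 121 154 192 193 199 218 216 213
  213 212 210 210 210 212 214]
 [211 209 212 213 214 213 194 192 192 194 192 204 216 218 218 214 212 212
  211 210 209 210 210 211 215]
 [211 210 212 212 212 214 214 214 215 215 214 212 213 213 215 213 212 212
  213 211 213 214 212 214 213]]
```

Call:
arm_command(
  motion=[
    {"dx":37.4,"dy":-15.8,"dz":0,"ax":0,"ay":0,"az":0,"fingers":0.7},
    {"dx":37.4,"dy":-15.8,"dz":0,"ax":0,"ay":0,"az":0,"fingers":0.7},
    {"dx":37.4,"dy":-15.8,"dz":0,"ax":0,"ay":0,"az":0,"fingers":0.7},
    {"dx":37.4,"dy":-15.8,"dz":0,"ax":0,"ay":0,"az":0,"fingers":0.7},
    {"dx":37.4,"dy":-15.8,"dz":0,"ax":0,"ay":0,"az":0,"fingers":0.7},
    {"dx":37.4,"dy":-15.8,"dz":0,"ax":0,"ay":0,"az":0,"fingers":0.7},
    {"dx":37.4,"dy":-15.8,"dz":0,"ax":0,"ay":0,"az":0,"fingers":0.7},
    {"dx":37.4,"dy":-15.8,"dz":0,"ax":0,"ay":0,"az":0,"fingers":0.7},
    {"dx":37.4,"dy":-15.8,"dz":0,"ax":0,"ay":0,"az":0,"fingers":0.7},
    {"dx":37.4,"dy":-15.8,"dz":0,"ax":0,"ay":0,"az":0,"fingers":0.7},
    {"dx":37.4,"dy":-15.8,"dz":0,"ax":0,"ay":0,"az":0,"fingers":0.7},
    {"dx":37.4,"dy":-15.8,"dz":0,"ax":0,"ay":0,"az":0,"fingers":0.7},
  ],
  squeeze=30,
)

```text
time_s: 1.1
tcp_pos: [0.573, -0.292, 0.1968]
tcp_rot: [0.987, 0.161, -0.0, -0.0]
wrist_force: [0.2, -0.9, -0.8]
opening: 0.0597
finger_force: 0.0
```

Call:
arm_command(
  motion=[
    {"dx":0,"dy":0,"dz":0,"ax":0,"ay":0,"az":6,"fingers":0.7},
    {"dx":0,"dy":0,"dz":0,"ax":0,"ay":0,"az":6,"fingers":0.7},
    {"dx":0,"dy":0,"dz":0,"ax":0,"ay":0,"az":6,"fingers":0.7},
    {"dx":0,"dy":0,"dz":0,"ax":0,"ay":0,"az":6,"fingers":0.7},
    {"dx":0,"dy":0,"dz":0,"ax":0,"ay":0,"az":5,"fingers":0.7},
    {"dx":0,"dy":0,"dz":0,"ax":0,"ay":0,"az":0,"fingers":0.7},
    {"dx":0,"dy":0,"dz":0,"ax":0,"ay":0,"az":0,"fingers":0.7},
  ],
)

```text
time_s: 1.68
tcp_pos: [0.5718, -0.2934, 0.1967]
tcp_rot: [0.996, -0.09, -0.0, -0.0]
wrist_force: [-0.2, -0.8, -0.5]
opening: 0.0599
finger_force: 0.0
```

```bash
python3 - <<'E'
from h import *
st([.5722,-.2931,.1])
A=[(226.3,202.3),(253.9,193.75),(267.6,189.2)]; B=[(279.43,173.57),(267.49,190.98),(260.82,202.07)]
P=[tri(a,b) for a,b in zip(A,B)]
for p in P: print(p[0].round(4),p[1].round(4))
bx=np.array([np.cos(np.radians(197.2)),np.sin(np.radians(197.2)),0]); by=np.array([-bx[1],bx[0],0])
for p,y in zip(P,(-69,23,69)): print("box origin est",(p[0]-by*y/1000).round(4))
# observe cap tops in side view by projecting model: top centre at z=.076 & .084
for i,y in enumerate((-69,23,69)):
  o=np.array([.5786,.1211,0])+by*y/1000
  for z in(.066,.076): print(i,z,proj("side",o+[0,0,z]).round(1),proj("top",o+[0,0,z]).round(1))
E
```

```text
t 1.68 tcp [ 0.5718 -0.2934  0.1967] yaw -10.29 tilt 0.05 F [-0.2 -0.8 -0.5] open 0.0599 ff 0.0 q [ 0.33  0.62  0.17  1.54 -0.12  0.99 -1.21]
tool mm [ 0.4 -0.3 96.7]
[0.5569 0.1867 0.0738] 0.0015
[0.5839 0.0996 0.0721] 0.003
[0.5982 0.0559 0.0676] 0.0026
box origin est [0.5773 0.1208 0.0738]
box origin est [0.5771 0.1216 0.0721]
box origin est [0.5778 0.1218 0.0676]
0 0.066 [279.5 176.1] [226.2 201.8]
0 0.076 [279.6 173. ] [226.  201.7]
1 0.066 [267.2 193.3] [253.8 193.1]
1 0.076 [267.3 190.1] [253.7 192.8]
2 0.066 [260.4 202.9] [267.5 188.7]
2 0.076 [260.4 199.6] [267.6 188.4]
```

Call:
arm_command(
  motion=[
    {"dx":0,"dy":0,"dz":30,"ax":0,"ay":0,"az":0,"fingers":0.7},
    {"dx":0,"dy":0,"dz":30,"ax":0,"ay":0,"az":0,"fingers":0.7},
    {"dx":0,"dy":0,"dz":30,"ax":0,"ay":0,"az":0,"fingers":0.7},
    {"dx":0,"dy":0,"dz":30,"ax":0,"ay":0,"az":0,"fingers":0.7},
    {"dx":0,"dy":0,"dz":25,"ax":0,"ay":0,"az":0,"fingers":0.7},
    {"dx":0,"dy":0,"dz":15,"ax":0,"ay":0,"az":0,"fingers":0.7},
    {"dx":0,"dy":0,"dz":8,"ax":0,"ay":0,"az":0,"fingers":0.7},
    {"dx":0,"dy":0,"dz":0,"ax":0,"ay":0,"az":0,"fingers":0.7},
    {"dx":0,"dy":0,"dz":0,"ax":0,"ay":0,"az":0,"fingers":0.45},
    {"dx":0,"dy":0,"dz":0,"ax":0,"ay":0,"az":0,"fingers":0.45},
  ],
  squeeze=30,
)

```text
time_s: 2.52
tcp_pos: [0.5731, -0.2943, 0.0305]
tcp_rot: [0.996, -0.091, 0.001, 0.0]
wrist_force: [0.9, -0.7, 0.1]
opening: 0.0387
finger_force: 0.0
```

```bash
python3 - <<'E'
from h import *
st([.5722,-.2931,.027])
s=manip.camera("side"); cv2.imwrite("pics/s1.png",cv2.resize(s[225:345,70:230],(800,600),interpolation=cv2.INTER_CUBIC))
E
```

```text
t 2.52 tcp [ 0.5731 -0.2943  0.0305] yaw -10.42 tilt 0.14 F [ 0.9 -0.7  0.1] open 0.0387 ff 0.0 q [ 0.35  0.83  0.13  1.67 -0.16  0.66 -1.18]
tool mm [-1.1 -1.   3.5]
```

View pics/s1.png

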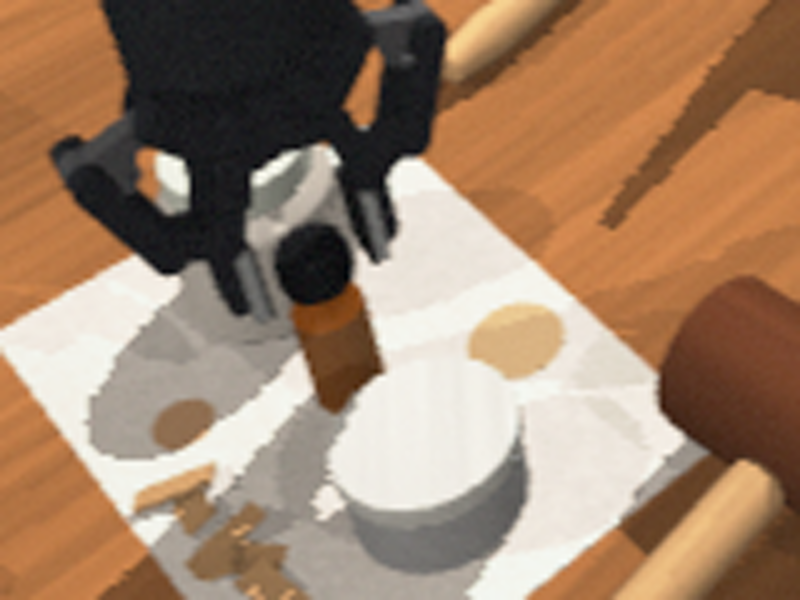

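The side crop shows both fingers beside the cap. Their tips are at about (265,312) and (380,255), and the vial is upright at (335,330). The tips look higher or further back than I expected, so I'll check the projection.

```bash
python3 - <<'E'
from h import *
s=manip.sense();p=s["tcp_pos"];M=R.from_quat(s["tcp_rot"]).as_matrix()
f=lambda q:((proj("side",q)-[70,225]+.5)*5).round(0)
for h in(0,.01,.02,.03): print(h,*[f(p+M[:,1]*d+[0,0,h]) for d in(-.026,-.019,.019,.026)])
v=np.array([.5722,-.2931,0]); print("vial",*[(z,f(v+[0,0,z])) for z in(0,.05,.066,.08)])
E
```

```text
0 [396. 307.] [379. 316.] [287. 365.] [269. 374.]
0.01 [391. 290.] [374. 299.] [281. 348.] [263. 357.]
0.02 [386. 273.] [369. 282.] [275. 331.] [257. 340.]
0.03 [381. 256.] [364. 264.] [269. 313.] [251. 323.]
vial (0, array([350., 387.])) (0.05, array([325., 304.])) (0.066, array([316., 276.])) (0.08, array([308., 251.]))
```

```bash
python3 - <<'E'
from h import *
s=manip.camera("side"); c=s[245:305,100:180]; g=np.clip((c/255.)**.5*255,0,255).astype(np.uint8)
cv2.imwrite("pics/s2.png",cv2.resize(g,(800,600),interpolation=cv2.INTER_NEAREST))
E
```

```text
(no output)
```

View pics/s2.png

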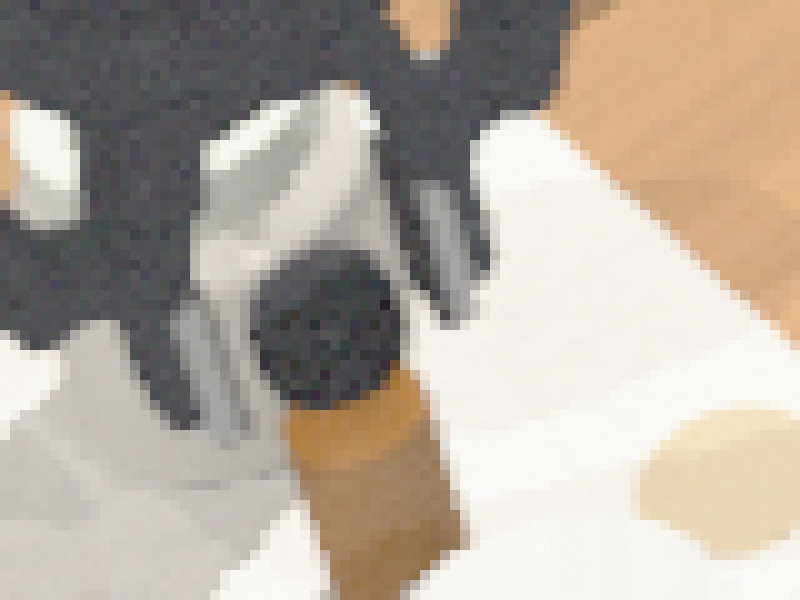

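The pad tips are at about (235,440) and (455,322) in this crop, and their midpoint lies on the vial axis. They look level with z≈0.055. I'll close gently: an opening of 28 mm would mean the body, 26 mm the cap.

Call:
arm_command(
  motion=[
    {"dx":-1,"dy":-1,"dz":3,"ax":0,"ay":0,"az":0,"fingers":0.45},
    {"dx":0,"dy":0,"dz":0,"ax":0,"ay":0,"az":0,"fingers":0.0},
    {"dx":0,"dy":0,"dz":0,"ax":0,"ay":0,"az":0,"fingers":0.0},
    {"dx":0,"dy":0,"dz":0,"ax":0,"ay":0,"az":0,"fingers":0.0},
    {"dx":0,"dy":0,"dz":0,"ax":0,"ay":0,"az":0,"fingers":0.0},
    {"dx":0,"dy":0,"dz":0,"ax":0,"ay":0,"az":0,"fingers":0.0},
  ],
  squeeze=20,
)

```text
time_s: 3.12
tcp_pos: [0.5714, -0.2925, 0.0265]
tcp_rot: [0.996, -0.091, 0.0, 0.0]
wrist_force: [-0.4, 0.3, 2.8]
opening: 0.0251
finger_force: 20.1
```

```bash
python3 - <<'E'
from h import *
st()
s=manip.camera("side"); c=s[245:305,100:180]; g=np.clip((c/255.)**.5*255,0,255).astype(np.uint8)
cv2.imwrite("pics/s3.png",cv2.resize(g,(800,600),interpolation=cv2.INTER_NEAREST))
E
```

```text
t 3.12 tcp [ 0.5714 -0.2925  0.0265] yaw -10.44 tilt 0.03 F [-0.4  0.3  2.8] open 0.0251 ff 20.1 q [ 0.35  0.83  0.13  1.67 -0.16  0.65 -1.18]
```

View pics/s3.png

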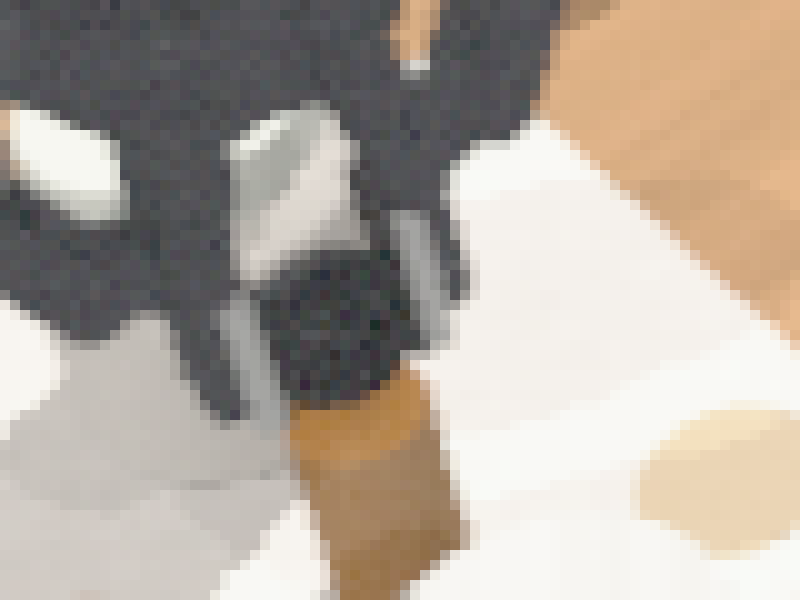

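Opening is 25.1 mm, so the pads hold the cap; the tips sit about 27 mm higher than I assumed. The cap grip is fine, because the joint holds 7 N against 0.7 N of weight. Next I'll lift and turn to yaw 107° so the fingers close along the box's x.

Call:
arm_command(
  motion=[
    {"dx":0,"dy":0,"dz":-3,"ax":0,"ay":0,"az":0,"fingers":0},
    {"dx":0,"dy":0,"dz":-6,"ax":0,"ay":0,"az":0,"fingers":0},
    {"dx":0,"dy":0,"dz":-12,"ax":0,"ay":0,"az":0,"fingers":0},
    {"dx":0,"dy":0,"dz":-15,"ax":0,"ay":0,"az":0,"fingers":0},
    {"dx":0,"dy":0,"dz":-15,"ax":0,"ay":0,"az":0,"fingers":0},
    {"dx":0,"dy":0,"dz":-15,"ax":0,"ay":0,"az":-3,"fingers":0},
    {"dx":0,"dy":0,"dz":-15,"ax":0,"ay":0,"az":-6,"fingers":0},
    {"dx":0,"dy":0,"dz":-15,"ax":0,"ay":0,"az":-6.5,"fingers":0},
    {"dx":0,"dy":0,"dz":-15,"ax":0,"ay":0,"az":-6.5,"fingers":0},
    {"dx":0,"dy":0,"dz":-10,"ax":0,"ay":0,"az":-6.5,"fingers":0},
    {"dx":0,"dy":0,"dz":-4,"ax":0,"ay":0,"az":-6.5,"fingers":0},
    {"dx":0,"dy":0,"dz":0,"ax":0,"ay":0,"az":-6.5,"fingers":0},
  ],
  squeeze=30,
)

```text
time_s: 4.17
tcp_pos: [0.5721, -0.2934, 0.1539]
tcp_rot: [0.963, 0.27, 0.001, 0.001]
wrist_force: [0.0, -0.4, 0.0]
opening: 0.0246
finger_force: 29.7
```

Call:
arm_command(
  motion=[
    {"dx":0,"dy":0,"dz":0,"ax":0,"ay":0,"az":-6.5,"fingers":0},
    {"dx":0,"dy":0,"dz":0,"ax":0,"ay":0,"az":-6.5,"fingers":0},
    {"dx":0,"dy":0,"dz":0,"ax":0,"ay":0,"az":-6.5,"fingers":0},
    {"dx":0,"dy":0,"dz":0,"ax":0,"ay":0,"az":-6.5,"fingers":0},
    {"dx":0,"dy":0,"dz":0,"ax":0,"ay":0,"az":-6.5,"fingers":0},
    {"dx":0,"dy":0,"dz":0,"ax":0,"ay":0,"az":-6.5,"fingers":0},
    {"dx":0,"dy":0,"dz":0,"ax":0,"ay":0,"az":-6.5,"fingers":0},
    {"dx":0,"dy":0,"dz":0,"ax":0,"ay":0,"az":-6.5,"fingers":0},
    {"dx":0,"dy":0,"dz":0,"ax":0,"ay":0,"az":-6.5,"fingers":0},
    {"dx":0,"dy":0,"dz":0,"ax":0,"ay":0,"az":-6.5,"fingers":0},
    {"dx":0,"dy":0,"dz":0,"ax":0,"ay":0,"az":-5,"fingers":0},
    {"dx":0,"dy":0,"dz":0,"ax":0,"ay":0,"az":0,"fingers":0},
  ],
)

```text
time_s: 5.17
tcp_pos: [0.571, -0.2932, 0.1519]
tcp_rot: [0.635, 0.772, -0.0, 0.0]
wrist_force: [-0.5, 0.4, 0.1]
opening: 0.0249
finger_force: 29.7
```

```bash
python3 - <<'E'
from h import *
st([.5707,.1432,.152])
E
```

```text
t 5.17 tcp [ 0.571  -0.2932  0.1519] yaw 101.13 tilt 0.05 F [-0.5  0.4  0.1] open 0.0249 ff 29.7 q [ 0.66  0.69 -0.39  1.58  0.3   0.93  0.36]
tool mm [ 4.283e+02  8.400e+01 -4.000e-01]
```

Call:
arm_command(
  motion=[
    {"dx":24,"dy":4.7,"dz":0,"ax":0,"ay":0,"az":0,"fingers":0},
    {"dx":38,"dy":7.45,"dz":0,"ax":0,"ay":0,"az":0,"fingers":0},
    {"dx":38,"dy":7.45,"dz":0,"ax":0,"ay":0,"az":0,"fingers":0},
    {"dx":38,"dy":7.45,"dz":0,"ax":0,"ay":0,"az":0,"fingers":0},
    {"dx":38,"dy":7.45,"dz":0,"ax":0,"ay":0,"az":0,"fingers":0},
    {"dx":38,"dy":7.45,"dz":0,"ax":0,"ay":0,"az":0,"fingers":0},
    {"dx":38,"dy":7.45,"dz":0,"ax":0,"ay":0,"az":0,"fingers":0},
    {"dx":38,"dy":7.45,"dz":0,"ax":0,"ay":0,"az":0,"fingers":0},
    {"dx":38,"dy":7.45,"dz":0,"ax":0,"ay":0,"az":0,"fingers":0},
    {"dx":38,"dy":7.45,"dz":0,"ax":0,"ay":0,"az":0,"fingers":0},
    {"dx":38,"dy":7.45,"dz":0,"ax":0,"ay":0,"az":0,"fingers":0},
    {"dx":24,"dy":4.8,"dz":0,"ax":0,"ay":0,"az":0,"fingers":0},
  ],
)

```text
time_s: 6.17
tcp_pos: [0.5712, 0.149, 0.1522]
tcp_rot: [0.635, 0.772, 0.001, -0.0]
wrist_force: [1.0, -0.1, -0.6]
opening: 0.025
finger_force: 29.7
```

Call:
arm_command(
  motion=[
    {"dx":0,"dy":0,"dz":0,"ax":0,"ay":0,"az":-4,"fingers":0},
    {"dx":0,"dy":0,"dz":0,"ax":0,"ay":0,"az":-2,"fingers":0},
    {"dx":0,"dy":0,"dz":0,"ax":0,"ay":0,"az":0,"fingers":0},
  ],
)

```text
time_s: 6.42
tcp_pos: [0.5716, 0.1441, 0.1517]
tcp_rot: [0.595, 0.804, 0.0, 0.0]
wrist_force: [0.3, 0.2, -0.7]
opening: 0.0248
finger_force: 29.7
```

```bash
python3 - <<'E'
from h import *
st([.5707,.1432,.08])
for i,n in enumerate(("side","top")):
    im=manip.camera(n); cv2.imwrite(f"pics/{n}4.png",im)
    if n=="side":
        c=im[90:240,190:340]; g=np.clip((c/255.)**.5*255,0,255).astype(np.uint8); cv2.imwrite("pics/s4.png",cv2.resize(g,(600,600),interpolation=cv2.INTER_CUBIC))
v=np.array([.5707,.1432,0])
for z in(.125,.175): print(proj("side",v+[0,0,z]), (proj("side",v+[0,0,z])-[190,90]+.5)*4)
E
```

```text
t 6.42 tcp [0.5716 0.1441 0.1517] yaw 107.02 tilt 0.05 F [ 0.3  0.2 -0.7] open 0.0248 ff 29.7 q [-0.04  0.62 -0.4   1.73  0.3   0.85 -0.28]
tool mm [-0.6 -1.2 71.7]
[273.76511419 165.22229979] [337.06045674 302.88919917]
[274.1728266  148.00703189] [338.69130641 234.02812758]
```

View pics/s4.png

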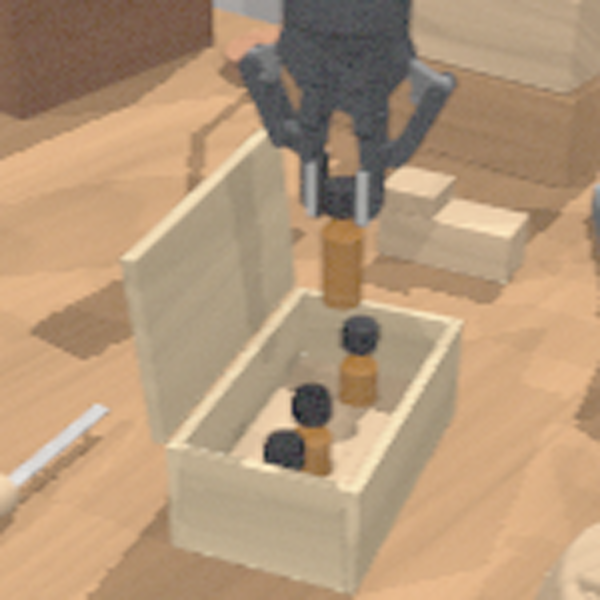

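The vial hangs upright in the grip, body spanning (342,225) to (342,303) in the crop, over the second hole, with the lid behind it. I'll measure its axis offset before lowering.

```bash
cat >> h.py <<'E'
def amber(im,roi):
    x0,y0,x1,y1=roi; h=cv2.cvtColor(im[y0:y1,x0:x1],cv2.COLOR_BGR2HSV)
    return (h[...,0]<20)&(h[...,1]>165)&(h[...,2]<190)
E
python3 - <<'E'
from h import *
im=cv2.imread("pics/side4.png"); s0=cv2.imread("pics/side0.png")
h=cv2.cvtColor(im[140:170,262:290],cv2.COLOR_BGR2HSV)
print(h[::3,:,0]);print(h[::3,:,1]);print(h[::3,:,2])
p=manip.sense()["tcp_pos"]
for z in(.01,.04): print(proj("side",[p[0],p[1],p[2]-.0265+z]))
E
```

```text
[[ 13  13  13  14  20  20  30 150 170  83 150 120 120 158 120 113  90  30
   24  23 110   0 130   9  13  15  15  15]
 [ 13  13  13  13  12  14  23 135  12  12 170 165   0  30  90 160 135  20
   15  40 150  90  14  15  16  16  16  15]
 [ 15  12  13  13  13  13  13  13  13  13  13  13  13  13  12  13  12  11
   13  12  13  13  14  16  15  15  16  15]
 [ 16  14  13  13  13  12  13  13  13  12  13  13  13  13  12  13  13  13
   13  13  13  13  14  16  15  16  15  16]
 [ 16  14  13  14  13  14  13  13  13  12  11  12  13  12  13  12  14  13
   13  13  13  13  13  15  15  16  16  15]
 [ 19  14  13  13  13  13  13  13  13  12  14  14  14  12  13  13  13  12
   13  13  13  13  14  13  13  12  13  13]
 [ 18  14  13  13  13  13  12  12  12  13  12  13  13  14  13  13  14  12
   13  13  13  13  14  14  13  13  13  13]
 [ 17  14  13  13  13  13  13  13  12  13  12  12  13  13  13  12  13  13
   13  13  12  13  14  13  14  14  13  13]
 [ 16  18  18  18  18  18  18  16  15  13  13  13  14  13  14  14  13  12
   13  13  13  13  13  14  13  13  13  13]
 [ 20  17  18  18  19  17  18  18  17  16  18  
[... 1768 characters left out ...]
 97  97  94  89
  103 142 159 150 125 113 112 115 113 115]
 [115 157 188 185 186 189 192 176 130  95  96  99 102 103  99  97  96  92
  119 166 166 114  97  97  96 100  93  93]
 [112 146 186 198 198 197 196 178 133  96 100 103 102 100  98  99  94  89
   96 112 119 120 119 118 119 116 116 119]
 [114 151 187 195 196 200 198 176 128  97  99 101 101 100  97  98  94  91
  133 179 192 162 119 116 116 112 115 114]
 [194 213 189 125 114 125 128 123 104  93  99 105 105 104 103  98  98  93
  135 176 183 182 182 184 190 187 188 189]
 [184 113 112 110 114 121 121 121 124 122 117 112 107 104 103 111 119 122
  128 125 128 129 133 151 168 196 219 223]]
[274.15098969 162.01066754]
[274.40168797 151.67863459]
```

Call:
arm_command(
  motion=[
    {"dx":-1.4,"dy":-1.8,"dz":10,"ax":0,"ay":0,"az":0,"fingers":0},
    {"dx":0,"dy":0,"dz":20,"ax":0,"ay":0,"az":0,"fingers":0},
    {"dx":0,"dy":0,"dz":20,"ax":0,"ay":0,"az":0,"fingers":0},
    {"dx":0,"dy":0,"dz":20,"ax":0,"ay":0,"az":0,"fingers":0},
    {"dx":0,"dy":0,"dz":14,"ax":0,"ay":0,"az":0,"fingers":0},
    {"dx":0,"dy":0,"dz":8,"ax":0,"ay":0,"az":0,"fingers":0},
    {"dx":0,"dy":0,"dz":3,"ax":0,"ay":0,"az":0,"fingers":0},
    {"dx":0,"dy":0,"dz":0,"ax":0,"ay":0,"az":0,"fingers":0},
    {"dx":0,"dy":0,"dz":0,"ax":0,"ay":0,"az":0,"fingers":0},
  ],
)

```text
time_s: 7.27
tcp_pos: [0.5708, 0.1418, 0.0566]
tcp_rot: [0.595, 0.804, 0.0, 0.0]
wrist_force: [0.7, -0.9, -0.5]
opening: 0.0247
finger_force: 29.7
```

```bash
python3 - <<'E'
from h import *
st([.5703,.1422,.05])
E
```

```text
t 7.27 tcp [0.5708 0.1418 0.0566] yaw 107.02 tilt 0.06 F [ 0.7 -0.9 -0.5] open 0.0247 ff 29.7 q [-0.08  0.74 -0.34  1.81  0.38  0.65 -0.34]
tool mm [ 0.5 -0.4  6.6]
```

Step down slowly into the hole, watching the force.

Call:
arm_command(
  motion=[
    {"dx":0.4,"dy":-0.3,"dz":2,"ax":0,"ay":0,"az":0,"fingers":0},
    {"dx":0,"dy":0,"dz":2,"ax":0,"ay":0,"az":0,"fingers":0},
    {"dx":0,"dy":0,"dz":2,"ax":0,"ay":0,"az":0,"fingers":0},
    {"dx":0,"dy":0,"dz":1,"ax":0,"ay":0,"az":0,"fingers":0},
    {"dx":0,"dy":0,"dz":0,"ax":0,"ay":0,"az":0,"fingers":0},
  ],
)

```text
time_s: 7.68
tcp_pos: [0.5707, 0.142, 0.05]
tcp_rot: [0.595, 0.804, 0.001, 0.001]
wrist_force: [0.2, -1.1, 3.9]
opening: 0.0251
finger_force: 30.1
```

```bash
python3 - <<'E'
from h import *
st(); s=manip.sense(); M=R.from_quat(s["tcp_rot"]).as_matrix(); print("F tool",(M.T@s["wrist_force"]).round(2),"T world",s["torque"].round(3),"T tool",(M.T@s["torque"]).round(3))
im=manip.camera("side"); cv2.imwrite("pics/side5.png",im); c=im[130:230,220:320]; g=np.clip((c/255.)**.5*255,0,255).astype(np.uint8); cv2.imwrite("pics/s5.png",cv2.resize(g,(600,600),interpolation=cv2.INTER_NEAREST))
E
```

```text
t 7.68 tcp [0.5707 0.142  0.05  ] yaw 107.03 tilt 0.1 F [ 0.2 -1.1  3.9] open 0.0251 ff 30.1 q [-0.08  0.75 -0.33  1.81  0.38  0.64 -0.35]
F tool [-1.16 -0.1  -3.85] T world [-0.089  0.19  -0.   ] T tool [ 0.208 -0.03   0.   ]
```

View pics/s5.png

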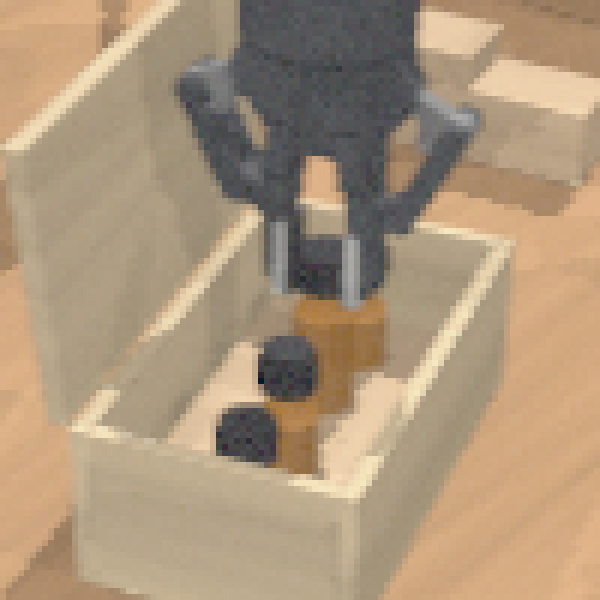

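The vial's lateral position matches the hole column in the side view (about 273.7 px), so the error is probably in depth. I'll search along it.

Call:
arm_command(
  motion=[
    {"dx":0.5,"dy":-0.2,"dz":0,"ax":0,"ay":0,"az":0,"fingers":0},
    {"dx":0.5,"dy":-0.2,"dz":0,"ax":0,"ay":0,"az":0,"fingers":0},
    {"dx":0,"dy":0,"dz":0.5,"ax":0,"ay":0,"az":0,"fingers":0},
    {"dx":0,"dy":0,"dz":0,"ax":0,"ay":0,"az":0,"fingers":0},
  ],
)

```text
time_s: 8.07
tcp_pos: [0.5704, 0.1426, 0.0497]
tcp_rot: [0.595, 0.804, 0.001, 0.001]
wrist_force: [0.2, -1.8, 6.4]
opening: 0.0249
finger_force: 30.2
```

Call:
arm_command(
  motion=[
    {"dx":0.5,"dy":-0.2,"dz":0,"ax":0,"ay":0,"az":0,"fingers":0},
    {"dx":0.5,"dy":-0.2,"dz":0,"ax":0,"ay":0,"az":0,"fingers":0},
    {"dx":0,"dy":0,"dz":0.5,"ax":0,"ay":0,"az":0,"fingers":0},
    {"dx":0,"dy":0,"dz":0,"ax":0,"ay":0,"az":0,"fingers":0},
  ],
)

```text
time_s: 8.4
tcp_pos: [0.5702, 0.1432, 0.0493]
tcp_rot: [0.595, 0.804, 0.001, 0.001]
wrist_force: [1.2, -2.1, 6.4]
opening: 0.0246
finger_force: 30.3
```

Call:
arm_command(
  motion=[
    {"dx":0,"dy":0,"dz":-0.6,"ax":0,"ay":0,"az":0,"fingers":0},
    {"dx":-1.5,"dy":0.6,"dz":0,"ax":0,"ay":0,"az":0,"fingers":0},
    {"dx":-1,"dy":0.4,"dz":0,"ax":0,"ay":0,"az":0,"fingers":0},
    {"dx":-0.5,"dy":0.2,"dz":0,"ax":0,"ay":0,"az":0,"fingers":0},
    {"dx":0,"dy":0,"dz":0,"ax":0,"ay":0,"az":0,"fingers":0},
  ],
)

```text
time_s: 8.82
tcp_pos: [0.5706, 0.1418, 0.049]
tcp_rot: [0.594, 0.804, 0.0, -0.0]
wrist_force: [-0.4, 0.8, 6.5]
opening: 0.0248
finger_force: 30.2
```

Call:
arm_command(
  motion=[
    {"dx":-0.5,"dy":0.2,"dz":0.3,"ax":0,"ay":0,"az":0,"fingers":0},
    {"dx":-0.5,"dy":0.2,"dz":0,"ax":0,"ay":0,"az":0,"fingers":0},
    {"dx":0,"dy":0,"dz":0,"ax":0,"ay":0,"az":0,"fingers":0},
  ],
)

```text
time_s: 9.07
tcp_pos: [0.5709, 0.1412, 0.0487]
tcp_rot: [0.594, 0.804, 0.0, -0.0]
wrist_force: [-1.5, 0.8, 6.8]
opening: 0.025
finger_force: 30.2
```

```bash
python3 - <<'E'
from h import *
st(); s=manip.sense(); M=R.from_quat(s["tcp_rot"]).as_matrix(); print("F tool",(M.T@s["wrist_force"]).round(2),"T tool",(M.T@s["torque"]).round(3))
E
```

```text
t 9.07 tcp [0.5709 0.1412 0.0487] yaw 107.07 tilt 0.06 F [-1.5  0.8  6.8] open 0.025 ff 30.2 q [-0.08  0.76 -0.33  1.81  0.38  0.64 -0.34]
F tool [ 1.21 -1.17 -6.77] T tool [ 0.384  0.456 -0.043]
```

Call:
arm_command(
  motion=[
    {"dx":0,"dy":0,"dz":-4,"ax":0,"ay":0,"az":0,"fingers":0},
    {"dx":0,"dy":0,"dz":0,"ax":0,"ay":0,"az":0,"fingers":0},
    {"dx":0,"dy":0,"dz":0,"ax":0,"ay":0,"az":0,"fingers":0},
  ],
)

```text
time_s: 9.32
tcp_pos: [0.571, 0.1401, 0.0522]
tcp_rot: [0.595, 0.804, -0.0, -0.0]
wrist_force: [0.1, -0.3, -1.3]
opening: 0.0251
finger_force: 29.7
```

```bash
cat >> h.py <<'E'
def ft():
    s=manip.sense(); M=R.from_quat(s["tcp_rot"]).as_matrix(); print("F tool",(M.T@s["wrist_force"]).round(2),"T tool",(M.T@s["torque"]).round(3))
E
python3 - <<'E'
from h import *
st([.5707,.1432,.05]); ft()
im=manip.camera("side"); cv2.imwrite("pics/side6.png",im)
v=im[165:205:3,255:290].max(2); 
for i,r in enumerate(v): print(165+3*i,*r)
for z in(.03,.05,.06): print(z,proj("side",[.5707,.1432,z]))
E
```

```text
t 9.32 tcp [0.571  0.1401 0.0522] yaw 107.04 tilt 0.03 F [ 0.1 -0.3 -1.3] open 0.0251 ff 29.7 q [-0.08  0.75 -0.33  1.81  0.38  0.65 -0.34]
tool mm [3.  0.6 2.2]
F tool [-0.28  0.01  1.33] T tool [-0.057  0.024  0.012]
165 96 102 112 108 119 168 200 170 88 26 22 27 22 26 29 67 112 126 128 135 148 130 67 29 30 28 33 24 27 32 30 31 30 33 76
168 93 100 136 181 208 213 185 125 85 34 76 90 57 18 14 66 107 108 98 98 112 111 81 43 30 32 27 25 39 47 44 28 53 104 133
171 130 170 201 202 162 114 113 116 90 36 75 84 47 19 25 23 27 30 31 28 27 40 86 109 82 26 26 26 27 54 94 121 121 123 124
174 200 171 109 103 114 116 117 117 89 37 78 84 46 17 16 19 23 19 19 20 13 50 95 109 81 28 26 24 23 43 84 105 106 105 107
177 98 96 98 97 108 114 114 110 109 104 101 86 46 21 13 19 17 20 17 15 17 48 89 101 61 31 27 27 46 88 112 110 113 111 116
180 97 97 97 97 104 112 101 87 84 97 114 119 118 116 115 117 117 114 115 115 110 86 82 97 99 112 113 113 122 121 114 114 113 111 112
183 98 97 96 101 110 103 92 89 100 104 103 100 101 92 84 94 110 121 128 121 114 107 94 105 128 133 127 119 102 101 115 114 116 117 113
186
[... 287 characters left out ...]
 21 21 17 15 26 71 94 90 89 83 99 120 116 113 166 174 113 116 115 113 137 200
195 212 215 214 220 219 215 212 191 127 44 20 22 20 16 22 19 24 70 95 93 88 88 84 103 171 209 210 216 220 221 217 211 218 234 236
198 210 185 103 44 34 23 21 27 27 52 97 120 120 116 113 118 121 115 104 105 102 105 108 107 168 214 218 220 218 207 177 208 236 209 128
201 160 24 27 22 21 23 25 21 23 20 20 69 114 125 124 110 89 92 113 123 120 168 211 216 219 222 220 218 194 153 156 150 131 115 116
204 167 16 17 21 20 19 25 17 24 18 20 68 96 92 91 88 87 93 169 215 212 216 221 223 223 220 200 160 153 162 147 116 118 117 115
0.03 [273.05714403 195.11566432]
0.05 [273.19947435 189.10590224]
0.06 [273.27192995 186.04653388]
```

Call:
arm_command(
  motion=[
    {"dx":0.7,"dy":1.7,"dz":0,"ax":0,"ay":0,"az":0,"fingers":0},
    {"dx":0,"dy":0,"dz":2.5,"ax":0,"ay":0,"az":0,"fingers":0},
    {"dx":0,"dy":0,"dz":2,"ax":0,"ay":0,"az":0,"fingers":0},
    {"dx":0.35,"dy":-0.15,"dz":0,"ax":0,"ay":0,"az":0,"fingers":0},
    {"dx":0.35,"dy":-0.15,"dz":0,"ax":0,"ay":0,"az":0,"fingers":0},
    {"dx":0.35,"dy":-0.15,"dz":0,"ax":0,"ay":0,"az":0,"fingers":0},
    {"dx":0.35,"dy":-0.15,"dz":0,"ax":0,"ay":0,"az":0,"fingers":0},
  ],
)

```text
time_s: 9.95
tcp_pos: [0.5722, 0.1426, 0.048]
tcp_rot: [0.595, 0.804, 0.0, 0.0]
wrist_force: [1.6, -0.4, 0.7]
opening: 0.0251
finger_force: 29.9
```

Call:
arm_command(
  motion=[
    {"dx":0.35,"dy":-0.15,"dz":0,"ax":0,"ay":0,"az":0,"fingers":0},
    {"dx":0.35,"dy":-0.15,"dz":0,"ax":0,"ay":0,"az":0,"fingers":0},
    {"dx":0.35,"dy":-0.15,"dz":0,"ax":0,"ay":0,"az":0,"fingers":0},
    {"dx":0.35,"dy":-0.15,"dz":0,"ax":0,"ay":0,"az":0,"fingers":0},
  ],
)

```text
time_s: 10.28
tcp_pos: [0.5713, 0.1436, 0.0481]
tcp_rot: [0.595, 0.804, 0.0, 0.001]
wrist_force: [2.0, -1.1, 1.1]
opening: 0.0252
finger_force: 30.0
```

```bash
python3 - <<'E'
from h import *
st([.5707,.1432,.05]); ft()
E
```

```text
t 10.28 tcp [0.5713 0.1436 0.0481] yaw 107.04 tilt 0.07 F [ 2.  -1.1  1.1] open 0.0252 ff 30.0 q [-0.09  0.76 -0.33  1.81  0.38  0.64 -0.35]
tool mm [-0.2 -0.7 -1.9]
F tool [-1.63  1.64 -1.14] T tool [-0.498 -0.578  0.048]
```

Call:
arm_command(
  motion=[
    {"dx":-0.6,"dy":0.2,"dz":1.5,"ax":0,"ay":0,"az":0,"fingers":0},
    {"dx":0,"dy":0,"dz":1.5,"ax":0,"ay":0,"az":0,"fingers":0},
    {"dx":0,"dy":0,"dz":0,"ax":0,"ay":0,"az":0,"fingers":0},
  ],
)

```text
time_s: 10.53
tcp_pos: [0.5704, 0.1429, 0.0444]
tcp_rot: [0.595, 0.804, -0.001, -0.0]
wrist_force: [1.3, -1.1, -0.3]
opening: 0.0252
finger_force: 30.0
```

```bash
python3 - <<'E'
from h import *
st([.5707,.1432,.05]); ft()
E
```

```text
t 10.53 tcp [0.5704 0.1429 0.0444] yaw 107.05 tilt 0.08 F [ 1.3 -1.1 -0.3] open 0.0252 ff 30.0 q [-0.09  0.76 -0.33  1.81  0.39  0.63 -0.35]
tool mm [ 0.2  0.4 -5.6]
F tool [-1.39  0.9   0.28] T tool [-0.264 -0.559  0.009]
```

It's in the hole: z is 44 mm with no vertical force. Continuing down to the bench.

Call:
arm_command(
  motion=[
    {"dx":-0.2,"dy":0.2,"dz":3,"ax":0,"ay":0,"az":0,"fingers":0},
    {"dx":0,"dy":0,"dz":3,"ax":0,"ay":0,"az":0,"fingers":0},
    {"dx":0,"dy":0,"dz":3,"ax":0,"ay":0,"az":0,"fingers":0},
    {"dx":0,"dy":0,"dz":3,"ax":0,"ay":0,"az":0,"fingers":0},
    {"dx":0,"dy":0,"dz":3,"ax":0,"ay":0,"az":0,"fingers":0},
    {"dx":0,"dy":0,"dz":0,"ax":0,"ay":0,"az":0,"fingers":0},
  ],
)

```text
time_s: 11.03
tcp_pos: [0.5709, 0.1429, 0.029]
tcp_rot: [0.595, 0.804, -0.001, -0.0]
wrist_force: [1.7, -1.5, -1.5]
opening: 0.0247
finger_force: 29.8
```

Call:
arm_command(
  motion=[
    {"dx":0,"dy":0,"dz":2,"ax":0,"ay":0,"az":0,"fingers":0},
    {"dx":0,"dy":0,"dz":2,"ax":0,"ay":0,"az":0,"fingers":0},
    {"dx":0,"dy":0,"dz":2,"ax":0,"ay":0,"az":0,"fingers":0},
    {"dx":0,"dy":0,"dz":0,"ax":0,"ay":0,"az":0,"fingers":0},
  ],
)

```text
time_s: 11.37
tcp_pos: [0.5712, 0.1429, 0.0235]
tcp_rot: [0.595, 0.804, -0.0, -0.0]
wrist_force: [1.2, -2.2, -1.2]
opening: 0.0247
finger_force: 29.8
```

Call:
arm_command(
  motion=[
    {"dx":0,"dy":0,"dz":1.5,"ax":0,"ay":0,"az":0,"fingers":0},
    {"dx":0,"dy":0,"dz":1.5,"ax":0,"ay":0,"az":0,"fingers":0},
    {"dx":0,"dy":0,"dz":0,"ax":0,"ay":0,"az":0,"fingers":0},
  ],
)

```text
time_s: 11.62
tcp_pos: [0.5715, 0.1429, 0.0212]
tcp_rot: [0.595, 0.804, -0.0, 0.0]
wrist_force: [0.7, -3.8, 3.6]
opening: 0.0249
finger_force: 30.1
```

Call:
arm_command(
  motion=[
    {"dx":0,"dy":0,"dz":1.5,"ax":0,"ay":0,"az":0,"fingers":0},
    {"dx":0,"dy":0,"dz":1.5,"ax":0,"ay":0,"az":0,"fingers":0},
    {"dx":0,"dy":0,"dz":0,"ax":0,"ay":0,"az":0,"fingers":0},
  ],
)

```text
time_s: 11.87
tcp_pos: [0.572, 0.1428, 0.0193]
tcp_rot: [0.595, 0.804, 0.0, 0.001]
wrist_force: [-0.6, -4.5, 12.2]
opening: 0.0246
finger_force: 30.8
```

Call:
arm_command(
  motion=[
    {"dx":0,"dy":0,"dz":-2,"ax":0,"ay":0,"az":0,"fingers":0},
    {"dx":0,"dy":0,"dz":0,"ax":0,"ay":0,"az":0,"fingers":0.5},
    {"dx":0,"dy":0,"dz":0,"ax":0,"ay":0,"az":0,"fingers":0.5},
    {"dx":0,"dy":0,"dz":0,"ax":0,"ay":0,"az":0,"fingers":0.5},
    {"dx":0,"dy":0,"dz":-10,"ax":0,"ay":0,"az":0,"fingers":0.5},
    {"dx":0,"dy":0,"dz":-20,"ax":0,"ay":0,"az":0,"fingers":0.5},
    {"dx":0,"dy":0,"dz":-25,"ax":0,"ay":0,"az":0,"fingers":0.5},
    {"dx":0,"dy":0,"dz":-25,"ax":0,"ay":0,"az":0,"fingers":0.5},
    {"dx":0,"dy":0,"dz":-15,"ax":0,"ay":0,"az":0,"fingers":0.5},
    {"dx":0,"dy":0,"dz":0,"ax":0,"ay":0,"az":0,"fingers":0},
    {"dx":0,"dy":0,"dz":0,"ax":0,"ay":0,"az":0,"fingers":0},
    {"dx":0,"dy":0,"dz":0,"ax":0,"ay":0,"az":0,"fingers":0},
  ],
)

```text
time_s: 12.87
tcp_pos: [0.5707, 0.1431, 0.1145]
tcp_rot: [0.594, 0.804, -0.0, -0.0]
wrist_force: [-0.7, -0.2, -0.8]
opening: 0.0075
finger_force: 0.0
```

```bash
python3 - <<'E'
from h import *
st([.5712,.1432,.08])
for h in range(4):
  y=-.069+.046*h; print(h,np.array([.578,.1212])+y*np.array([.2957,-.9553]))
im=manip.camera("side"); cv2.imwrite("pics/side7.png",im); c=im[130:230,220:320]; g=np.clip((c/255.)**.5*255,0,255).astype(np.uint8); cv2.imwrite("pics/s7.png",cv2.resize(g,(600,600),interpolation=cv2.INTER_NEAREST))
s=manip.sense();p=s["tcp_pos"]
for h in (0,.01,.02,.03): print(h,((proj("side",p+[0,0,h])-[220,130]+.5)*6).round())
E
```

```text
t 12.87 tcp [0.5707 0.1431 0.1145] yaw 107.06 tilt 0.06 F [-0.7 -0.2 -0.8] open 0.0075 ff 0.0 q [-0.05  0.67 -0.38  1.77  0.33  0.77 -0.3 ]
tool mm [-0.1  0.5 34.5]
0 [0.5575967 0.1871157]
1 [0.5711989 0.1431719]
2 [0.5848011 0.0992281]
3 [0.5984033 0.0552843]
0 [324. 236.]
0.01 [325. 216.]
0.02 [325. 196.]
0.03 [326. 176.]
```

View pics/s7.png

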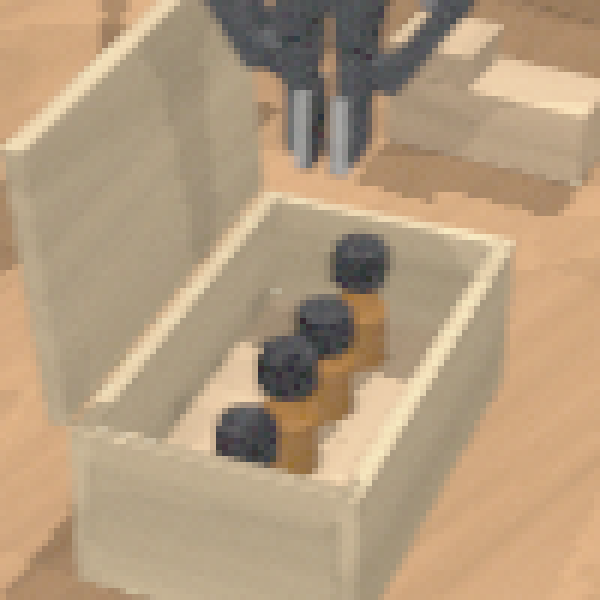

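All four vials stand in the box, with caps at (360,262), (325,325), (288,368) and (248,435). The closed fingertips end about 30 mm above the nominal TCP. Now I'll press the hole 1 cap.

Call:
arm_command(
  motion=[
    {"dx":0,"dy":0,"dz":20,"ax":0,"ay":0,"az":0,"fingers":0},
    {"dx":0,"dy":0,"dz":20,"ax":0,"ay":0,"az":0,"fingers":0},
    {"dx":0,"dy":0,"dz":12,"ax":0,"ay":0,"az":0,"fingers":0},
    {"dx":0,"dy":0,"dz":3,"ax":0,"ay":0,"az":0,"fingers":0},
    {"dx":0,"dy":0,"dz":3,"ax":0,"ay":0,"az":0,"fingers":0},
    {"dx":0,"dy":0,"dz":3,"ax":0,"ay":0,"az":0,"fingers":0},
    {"dx":0,"dy":0,"dz":3,"ax":0,"ay":0,"az":0,"fingers":0},
    {"dx":0,"dy":0,"dz":0,"ax":0,"ay":0,"az":0,"fingers":0},
  ],
)

```text
time_s: 13.58
tcp_pos: [0.5715, 0.1433, 0.051]
tcp_rot: [0.594, 0.804, 0.0, 0.0]
wrist_force: [0.6, -0.5, 0.3]
opening: -0.0003
finger_force: 0.0
```

Call:
arm_command(
  motion=[
    {"dx":0,"dy":0,"dz":1.5,"ax":0,"ay":0,"az":0,"fingers":0},
    {"dx":0,"dy":0,"dz":1.5,"ax":0,"ay":0,"az":0,"fingers":0},
    {"dx":0,"dy":0,"dz":0,"ax":0,"ay":0,"az":0,"fingers":0},
  ],
)

```text
time_s: 13.83
tcp_pos: [0.5714, 0.1432, 0.048]
tcp_rot: [0.594, 0.804, 0.0, 0.0]
wrist_force: [0.3, -0.5, -0.5]
opening: 0.0
finger_force: 0.0
```

Call:
arm_command(
  motion=[
    {"dx":0,"dy":0,"dz":2,"ax":0,"ay":0,"az":0,"fingers":0},
    {"dx":0,"dy":0,"dz":2,"ax":0,"ay":0,"az":0,"fingers":0},
    {"dx":0,"dy":0,"dz":0,"ax":0,"ay":0,"az":0,"fingers":0},
  ],
)

```text
time_s: 14.08
tcp_pos: [0.5711, 0.1431, 0.0436]
tcp_rot: [0.594, 0.804, -0.0, -0.0]
wrist_force: [-0.0, -0.2, -1.0]
opening: 0.0005
finger_force: 0.0
```

Call:
arm_command(
  motion=[
    {"dx":0,"dy":0,"dz":2,"ax":0,"ay":0,"az":0,"fingers":0},
    {"dx":0,"dy":0,"dz":0,"ax":0,"ay":0,"az":0,"fingers":0},
  ],
)

```text
time_s: 14.25
tcp_pos: [0.5716, 0.1434, 0.042]
tcp_rot: [0.594, 0.804, 0.0, 0.0]
wrist_force: [-0.0, -0.8, -0.3]
opening: -0.0001
finger_force: 0.0
```

Call:
arm_command(
  motion=[
    {"dx":0,"dy":0,"dz":2,"ax":0,"ay":0,"az":0,"fingers":0},
    {"dx":0,"dy":0,"dz":0,"ax":0,"ay":0,"az":0,"fingers":0},
  ],
)

```text
time_s: 14.42
tcp_pos: [0.5727, 0.1439, 0.0419]
tcp_rot: [0.594, 0.804, 0.001, 0.001]
wrist_force: [-2.3, -0.8, 13.5]
opening: -0.0005
finger_force: 6.7
```

Call:
arm_command(
  motion=[
    {"dx":0,"dy":0,"dz":2,"ax":0,"ay":0,"az":0,"fingers":0},
    {"dx":0,"dy":0,"dz":0,"ax":0,"ay":0,"az":0,"fingers":0},
    {"dx":0,"dy":0,"dz":0,"ax":0,"ay":0,"az":0,"fingers":0},
  ],
)

```text
time_s: 14.67
tcp_pos: [0.5738, 0.1442, 0.0418]
tcp_rot: [0.594, 0.804, 0.002, 0.002]
wrist_force: [-3.8, -1.2, 26.0]
opening: 0.0002
finger_force: 12.8
```

Call:
arm_command(
  motion=[
    {"dx":0,"dy":0,"dz":-15,"ax":0,"ay":0,"az":0,"fingers":0},
    {"dx":0,"dy":0,"dz":-15,"ax":0,"ay":0,"az":0,"fingers":0},
    {"dx":-23,"dy":0,"dz":0,"ax":0,"ay":0,"az":0,"fingers":0},
    {"dx":-23,"dy":0,"dz":0,"ax":0,"ay":0,"az":0,"fingers":0},
    {"dx":0,"dy":0,"dz":8,"ax":0,"ay":0,"az":0,"fingers":0},
    {"dx":0,"dy":0,"dz":4,"ax":0,"ay":0,"az":0,"fingers":0},
    {"dx":0,"dy":0,"dz":3,"ax":0,"ay":0,"az":0,"fingers":0},
    {"dx":0,"dy":0,"dz":3,"ax":0,"ay":0,"az":0,"fingers":0},
    {"dx":0,"dy":0,"dz":3,"ax":0,"ay":0,"az":0,"fingers":0},
    {"dx":0,"dy":0,"dz":3,"ax":0,"ay":0,"az":0,"fingers":0},
    {"dx":0,"dy":0,"dz":2,"ax":0,"ay":0,"az":0,"fingers":0},
    {"dx":0,"dy":0,"dz":0,"ax":0,"ay":0,"az":0,"fingers":0},
  ],
)

```text
time_s: 15.67
tcp_pos: [0.5846, 0.1007, 0.0421]
tcp_rot: [0.594, 0.805, 0.0, -0.0]
wrist_force: [-1.0, -0.1, 3.1]
opening: -0.0001
finger_force: 1.2
```

Call:
arm_command(
  motion=[
    {"dx":0,"dy":0,"dz":2,"ax":0,"ay":0,"az":0,"fingers":0},
    {"dx":0,"dy":0,"dz":1.5,"ax":0,"ay":0,"az":0,"fingers":0},
    {"dx":0,"dy":0,"dz":0,"ax":0,"ay":0,"az":0,"fingers":0},
    {"dx":0,"dy":0,"dz":0,"ax":0,"ay":0,"az":0,"fingers":0},
  ],
)

```text
time_s: 16.0
tcp_pos: [0.5866, 0.1013, 0.0418]
tcp_rot: [0.594, 0.805, 0.002, 0.002]
wrist_force: [-3.7, -0.0, 23.8]
opening: 0.0003
finger_force: 11.8
```

Call:
arm_command(
  motion=[
    {"dx":0,"dy":0,"dz":-15,"ax":0,"ay":0,"az":0,"fingers":0},
    {"dx":0,"dy":0,"dz":-15,"ax":0,"ay":0,"az":0,"fingers":0},
    {"dx":-23.5,"dy":0,"dz":0,"ax":0,"ay":0,"az":0,"fingers":0},
    {"dx":-23.5,"dy":0,"dz":0,"ax":0,"ay":0,"az":0,"fingers":0},
    {"dx":0,"dy":0,"dz":8,"ax":0,"ay":0,"az":0,"fingers":0},
    {"dx":0,"dy":0,"dz":4,"ax":0,"ay":0,"az":0,"fingers":0},
    {"dx":0,"dy":0,"dz":3,"ax":0,"ay":0,"az":0,"fingers":0},
    {"dx":0,"dy":0,"dz":3,"ax":0,"ay":0,"az":0,"fingers":0},
    {"dx":0,"dy":0,"dz":3,"ax":0,"ay":0,"az":0,"fingers":0},
    {"dx":0,"dy":0,"dz":3,"ax":0,"ay":0,"az":0,"fingers":0},
    {"dx":0,"dy":0,"dz":2,"ax":0,"ay":0,"az":0,"fingers":0},
    {"dx":0,"dy":0,"dz":0,"ax":0,"ay":0,"az":0,"fingers":0},
  ],
)

```text
time_s: 17.0
tcp_pos: [0.5985, 0.0549, 0.0422]
tcp_rot: [0.594, 0.804, 0.0, -0.0]
wrist_force: [-1.2, 0.3, -0.2]
opening: 0.0
finger_force: 0.0
```

Call:
arm_command(
  motion=[
    {"dx":0,"dy":0,"dz":2,"ax":0,"ay":0,"az":0,"fingers":0},
    {"dx":0,"dy":0,"dz":1.5,"ax":0,"ay":0,"az":0,"fingers":0},
    {"dx":0,"dy":0,"dz":0,"ax":0,"ay":0,"az":0,"fingers":0},
    {"dx":0,"dy":0,"dz":0,"ax":0,"ay":0,"az":0,"fingers":0},
  ],
)

```text
time_s: 17.33
tcp_pos: [0.6003, 0.055, 0.0419]
tcp_rot: [0.594, 0.804, 0.001, 0.002]
wrist_force: [-3.1, -0.2, 18.4]
opening: -0.0
finger_force: 9.0
```

Call:
arm_command(
  motion=[
    {"dx":0,"dy":0,"dz":-15,"ax":0,"ay":0,"az":0,"fingers":0},
    {"dx":0,"dy":0,"dz":-15,"ax":0,"ay":0,"az":0,"fingers":0},
    {"dx":23,"dy":0,"dz":0,"ax":0,"ay":0,"az":0,"fingers":0},
    {"dx":23,"dy":0,"dz":0,"ax":0,"ay":0,"az":0,"fingers":0},
    {"dx":23,"dy":0,"dz":0,"ax":0,"ay":0,"az":0,"fingers":0},
    {"dx":23,"dy":0,"dz":0,"ax":0,"ay":0,"az":0,"fingers":0},
    {"dx":23,"dy":0,"dz":0,"ax":0,"ay":0,"az":0,"fingers":0},
    {"dx":23,"dy":0,"dz":0,"ax":0,"ay":0,"az":0,"fingers":0},
    {"dx":0,"dy":0,"dz":8,"ax":0,"ay":0,"az":0,"fingers":0},
    {"dx":0,"dy":0,"dz":4,"ax":0,"ay":0,"az":0,"fingers":0},
    {"dx":0,"dy":0,"dz":3,"ax":0,"ay":0,"az":0,"fingers":0},
    {"dx":0,"dy":0,"dz":3,"ax":0,"ay":0,"az":0,"fingers":0},
  ],
)

```text
time_s: 18.33
tcp_pos: [0.5585, 0.1844, 0.0504]
tcp_rot: [0.595, 0.804, -0.001, 0.0]
wrist_force: [0.0, -1.0, -0.5]
opening: -0.0002
finger_force: 0.0
```

Call:
arm_command(
  motion=[
    {"dx":0,"dy":0,"dz":3,"ax":0,"ay":0,"az":0,"fingers":0},
    {"dx":0,"dy":0,"dz":3,"ax":0,"ay":0,"az":0,"fingers":0},
    {"dx":0,"dy":0,"dz":3,"ax":0,"ay":0,"az":0,"fingers":0},
    {"dx":0,"dy":0,"dz":0,"ax":0,"ay":0,"az":0,"fingers":0},
  ],
)

```text
time_s: 18.67
tcp_pos: [0.5587, 0.1847, 0.042]
tcp_rot: [0.595, 0.804, -0.0, 0.0]
wrist_force: [-0.1, -1.0, 1.9]
opening: -0.0002
finger_force: 0.8
```

Call:
arm_command(
  motion=[
    {"dx":0,"dy":0,"dz":2,"ax":0,"ay":0,"az":0,"fingers":0},
    {"dx":0,"dy":0,"dz":1,"ax":0,"ay":0,"az":0,"fingers":0},
    {"dx":0,"dy":0,"dz":0,"ax":0,"ay":0,"az":0,"fingers":0},
    {"dx":0,"dy":0,"dz":0,"ax":0,"ay":0,"az":0,"fingers":0},
  ],
)

```text
time_s: 19.0
tcp_pos: [0.5604, 0.1854, 0.0419]
tcp_rot: [0.595, 0.804, 0.001, 0.002]
wrist_force: [-2.5, -1.2, 22.4]
opening: -0.0002
finger_force: 10.5
```

All four caps stop at the same height (TCP z = 41.8 to 41.9 mm at 18 to 26 N), so they are home. Now I'll measure the lid angle and plan the push.

```bash
cat >> h.py <<'E'
BX=np.array([np.cos(np.radians(197.2)),np.sin(np.radians(197.2)),0]); H=np.array([.578,.1212,.08])+.063*BX
def lidtcp(u,z,v=0): # u from hinge into the box, z of fingertips
    return H-BX*u+np.array([-BX[1],BX[0],0])*v+[0,0,z-.034-.08]
E
python3 - <<'E'
from h import *
S=lambda x,y:(x/8+200-.5,y/8+160-.5)
for a in(1.6,1.7,1.8,1.9):
  e=H+.126*np.array([*(-np.cos(a)*BX[:2]),np.sin(a)])
  o=e+.01*np.array([*(np.sin(a)*BX[:2]),np.cos(a)])
  print(a,"inner",((proj("top",e)-[200,160]+.5)*8).round(),"outer",((proj("top",o)-[200,160]+.5)*8).round(), "side",((proj("side",e)-[210,115]+.5)*4.8).round())
print("hinge",((proj("top",H)-[200,160]+.5)*8).round()); st()
E
```

```text
1.6 inner [420. 437.] outer [429. 464.] side [176. 103.]
1.7 inner [431. 470.] outer [439. 497.] side [154. 101.]
1.8 inner [442. 504.] outer [450. 530.] side [133. 101.]
1.9 inner [452. 536.] outer [460. 561.] side [113. 103.]
hinge [426. 437.]
t 19.0 tcp [0.5604 0.1854 0.0419] yaw 106.94 tilt 0.25 F [-2.5 -1.2 22.4] open -0.0002 ff 10.5 q [-0.17  0.77 -0.32  1.81  0.39  0.62 -0.42]
```

Call:
arm_command(
  motion=[
    {"dx":0,"dy":0,"dz":-25,"ax":0,"ay":0,"az":0,"fingers":0},
    {"dx":0,"dy":0,"dz":-35,"ax":0,"ay":0,"az":0,"fingers":0},
    {"dx":0,"dy":0,"dz":-35,"ax":0,"ay":0,"az":0,"fingers":0},
    {"dx":0,"dy":0,"dz":-35,"ax":0,"ay":0,"az":0,"fingers":0},
    {"dx":0,"dy":0,"dz":-35,"ax":0,"ay":0,"az":0,"fingers":0},
    {"dx":0,"dy":0,"dz":-10,"ax":0,"ay":0,"az":0,"fingers":0},
    {"dx":-13,"dy":-26,"dz":0,"ax":0,"ay":0,"az":0,"fingers":0},
    {"dx":-13,"dy":-26,"dz":0,"ax":0,"ay":0,"az":0,"fingers":0},
    {"dx":-13,"dy":-26,"dz":0,"ax":0,"ay":0,"az":0,"fingers":0},
    {"dx":-13,"dy":-26,"dz":0,"ax":0,"ay":0,"az":0,"fingers":0},
    {"dx":-13,"dy":-24,"dz":0,"ax":0,"ay":0,"az":0,"fingers":0},
    {"dx":0,"dy":0,"dz":0,"ax":0,"ay":0,"az":0,"fingers":0},
  ],
)

```text
time_s: 20.0
tcp_pos: [0.4502, 0.081, 0.213]
tcp_rot: [0.597, 0.803, -0.004, -0.001]
wrist_force: [-1.3, -0.5, -0.1]
opening: -0.0003
finger_force: 0.0
```

```bash
python3 - <<'E'
from h import *
st(lidtcp(-.065,.185))
im=manip.camera("side"); cv2.imwrite("pics/side8.png",im); cv2.imwrite("pics/s8.png",cv2.resize(im[80:230,190:340],(600,600),interpolation=cv2.INTER_CUBIC))
E
```

```text
t 20.0 tcp [0.4502 0.081  0.213 ] yaw 106.75 tilt 0.42 F [-1.3 -0.5 -0.1] open -0.0003 ff 0.0 q [ 0.09  0.36 -0.45  2.    0.21  0.83 -0.18]
tool mm [ 0.9  6.4 62. ]
```

View pics/s8.png

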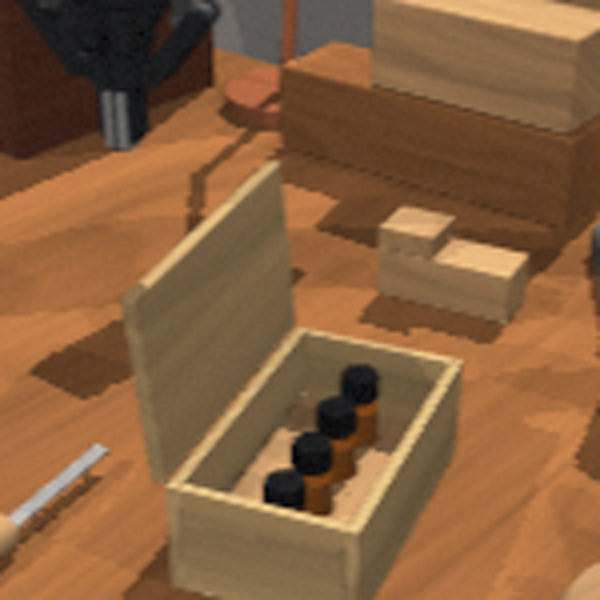

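The four vials stand level in the box. The lid is still up and the gripper is behind it, with tips at (122,145). Next I'll lower and start pushing the lid's outer face along tool +y.

Call:
arm_command(
  motion=[
    {"dx":0,"dy":0,"dz":30,"ax":0,"ay":0,"az":0,"fingers":0},
    {"dx":0,"dy":0,"dz":32,"ax":0,"ay":0,"az":0,"fingers":0},
    {"dx":0,"dy":8,"dz":0,"ax":0,"ay":0,"az":0,"fingers":0},
    {"dx":0,"dy":10,"dz":0,"ax":0,"ay":0,"az":0,"fingers":0},
    {"dx":0,"dy":8,"dz":0,"ax":0,"ay":0,"az":0,"fingers":0},
    {"dx":0,"dy":8,"dz":0,"ax":0,"ay":0,"az":0,"fingers":0},
    {"dx":0,"dy":8,"dz":0,"ax":0,"ay":0,"az":0,"fingers":0},
    {"dx":0,"dy":8,"dz":0,"ax":0,"ay":0,"az":0,"fingers":0},
    {"dx":0,"dy":0,"dz":0,"ax":0,"ay":0,"az":0,"fingers":0},
  ],
)

```text
time_s: 20.8
tcp_pos: [0.5049, 0.102, 0.1526]
tcp_rot: [0.595, 0.804, 0.001, 0.001]
wrist_force: [0.7, -0.5, 0.0]
opening: -0.0001
finger_force: 0.0
```

```bash
python3 - <<'E'
from h import *
st(lidtcp(-.0045,.180)); ft()
E
```

```text
t 20.8 tcp [0.5049 0.102  0.1526] yaw 107.05 tilt 0.17 F [ 0.7 -0.5  0. ] open -0.0001 ff 0.0 q [ 0.02  0.52 -0.4   1.93  0.29  0.74 -0.25]
tool mm [-3.3  8.   6.6]
F tool [-0.71  0.52 -0.04] T tool [0.031 0.007 0.066]
```

Call:
arm_command(
  motion=[
    {"dx":-1,"dy":4,"dz":3,"ax":0,"ay":0,"az":0,"fingers":0},
    {"dx":-1,"dy":6,"dz":2,"ax":0,"ay":0,"az":0,"fingers":0},
    {"dx":-1,"dy":8,"dz":2,"ax":0,"ay":0,"az":0,"fingers":0},
    {"dx":0,"dy":8,"dz":2,"ax":0,"ay":0,"az":0,"fingers":0},
  ],
)

```text
time_s: 21.13
tcp_pos: [0.5289, 0.1062, 0.1429]
tcp_rot: [0.594, 0.804, 0.0, 0.0]
wrist_force: [-2.3, 0.8, 4.3]
opening: 0.0
finger_force: 2.2
```

```bash
python3 - <<'E'
from h import *
st(lidtcp(.029,.1716)); ft()
im=manip.camera("side"); cv2.imwrite("pics/side9.png",im); o=cv2.imread("pics/side8.png")
d=(cv2.absdiff(im,o).max(2)>40)
# changed region left/top of the old lid edge (old corner px ~ (222,155) near end)
print("old near-corner patch changed", d[150:170,220:232].mean(), "patch vals new/old", im[158,224:236].max(1), o[158,224:236].max(1))
for a in(1.7,1.5,1.3,1.1):
  by=np.array([-BX[1],BX[0],0])
  e=H+.126*np.array([*(-np.cos(a)*BX[:2]),np.sin(a)]); print(a,proj("side",e+.108*by).round(1))
g=im.max(2)
for r in range(120,180,6): print(r,*g[r,215:255:2])
E
```

```text
t 21.13 tcp [0.5289 0.1062 0.1429] yaw 107.05 tilt 0.01 F [-2.3  0.8  4.3] open 0.0 ff 2.2 q [ 0.01  0.57 -0.39  1.88  0.3   0.76 -0.25]
tool mm [-0.1 17.3  5.3]
F tool [ 1.47 -1.95 -4.33] T tool [ 0.634  0.199 -0.02 ]
old near-corner patch changed 0.19166666666666668 patch vals new/old [112 108 108 104 105 103 104 106 110 111 111 111] [114 106 107 106 105 108 109 112 117 115 114 114]
1.7 [221.2 154.5]
1.5 [231.1 156.3]
1.3 [241.2 160.1]
1.1 [250.9 165.7]
120 195 195 195 196 201 209 207 204 135 29 30 37 26 34 28 31 27 26 30 30
126 201 195 188 181 182 183 186 180 178 175 134 33 31 40 49 25 21 25 21 28
132 181 170 166 169 179 186 189 191 192 191 190 162 119 192 167 41 31 25 28 31
138 157 156 154 157 160 165 172 174 168 172 173 100 102 178 172 142 75 85 102 55
144 167 163 161 160 162 177 183 185 180 179 150 99 93 165 168 153 66 91 101 92
150 170 173 168 168 172 166 159 167 173 170 96 100 95 90 90 90 100 132 146 122
156 159 160 190 189 187 163 118 110 108 103 108 114 107 107 131 145 132 89 82 84
162 122 110 109 109 112 114 110 108 110 109 110 116 123 128 101 83 84 88 89 89
168 109 111 114 115 112 110 111 118 115 182 187 155 135 109 86 85 87 87 91 88
174 98 101 108 105 176 169 171 183 182 175 161 129 105 89 86 89 88 88 84 127
```

```bash
python3 - <<'E'
from h import *
for f in("side8","side9"):
    im=cv2.imread(f"pics/{f}.png"); hs=cv2.cvtColor(im,cv2.COLOR_BGR2HSV)
    m=((hs[...,1]<125)&(hs[...,2]>60)&(hs[...,0]>12)&(hs[...,0]<32)).astype(np.uint8)
    m=cv2.morphologyEx(m,cv2.MORPH_OPEN,np.ones((3,3),np.uint8))[:240]
    k,l,st_,c=cv2.connectedComponentsWithStats(m)
    i=l[195,240] or l[205,260]; print(f,i,st_[i])
    b=l==i
    for r in range(115,200,6):
        x=np.where(b[r,200:310])[0]; print(r,(200+x.min(),200+x.max(),len(x)) if len(x) else None)
E
```

```text
side8 187 [ 221  121   84  117 5153]
115 None
121 (np.int64(256), np.int64(259), 4)
127 (np.int64(249), np.int64(259), 11)
133 (np.int64(243), np.int64(260), 18)
139 (np.int64(236), np.int64(261), 26)
145 (np.int64(230), np.int64(261), 32)
151 (np.int64(224), np.int64(262), 39)
157 (np.int64(221), np.int64(262), 42)
163 (np.int64(222), np.int64(272), 49)
169 (np.int64(223), np.int64(302), 79)
175 (np.int64(224), np.int64(304), 70)
181 (np.int64(225), np.int64(303), 63)
187 (np.int64(226), np.int64(303), 55)
193 (np.int64(227), np.int64(302), 58)
199 (np.int64(228), np.int64(299), 48)
side9 169 [ 229  124   76  114 4276]
115 None
121 None
127 (np.int64(270), np.int64(275), 6)
133 (np.int64(265), np.int64(273), 9)
139 (np.int64(258), np.int64(270), 13)
145 (np.int64(250), np.int64(268), 19)
151 (np.int64(247), np.int64(266), 20)
157 (np.int64(242), np.int64(264), 23)
163 (np.int64(239), np.int64(272), 33)
169 (np.int64(238), np.int64(302), 62)
175 (np.int64(236), np.int64(304), 56)
181 (np.int64(234), np.int64(303), 52)
187 (np.int64(232), np.int64(303), 51)
193 (np.int64(230), np.int64(302), 54)
199 (np.int64(229), np.int64(299), 46)
```

The lid is turning: its near free corner moved to about (241,160), so the angle is about 1.27. Continuing along the arc.

Call:
arm_command(
  motion=[
    {"dx":0,"dy":6,"dz":1,"ax":0,"ay":0,"az":0,"fingers":0},
    {"dx":0,"dy":6,"dz":2,"ax":0,"ay":0,"az":0,"fingers":0},
    {"dx":0,"dy":6,"dz":2.5,"ax":0,"ay":0,"az":0,"fingers":0},
    {"dx":0,"dy":6,"dz":3,"ax":0,"ay":0,"az":0,"fingers":0},
    {"dx":0,"dy":6,"dz":3.5,"ax":0,"ay":0,"az":0,"fingers":0},
    {"dx":0,"dy":5.5,"dz":3.5,"ax":0,"ay":0,"az":0,"fingers":0},
    {"dx":0,"dy":5.5,"dz":4,"ax":0,"ay":0,"az":0,"fingers":0},
  ],
)

```text
time_s: 21.77
tcp_pos: [0.5688, 0.1186, 0.1234]
tcp_rot: [0.594, 0.804, 0.001, 0.0]
wrist_force: [-2.2, 0.2, 3.5]
opening: 0.0003
finger_force: 2.1
```

```bash
python3 - <<'E'
from h import *
st(lidtcp(.070,.1387)); ft()
E
```

```text
t 21.77 tcp [0.5688 0.1186 0.1234] yaw 107.06 tilt 0.09 F [-2.2  0.2  3.5] open 0.0003 ff 2.1 q [-0.01  0.64 -0.38  1.78  0.32  0.77 -0.25]
tool mm [-0.2 16.6 18.7]
F tool [ 0.8  -2.05 -3.51] T tool [0.473 0.266 0.004]
```

Contact holds at about 4 N; continue.

Call:
arm_command(
  motion=[
    {"dx":0,"dy":4.5,"dz":4.5,"ax":0,"ay":0,"az":0,"fingers":0},
    {"dx":0,"dy":4.5,"dz":4.7,"ax":0,"ay":0,"az":0,"fingers":0},
    {"dx":0,"dy":4,"dz":4.8,"ax":0,"ay":0,"az":0,"fingers":0},
    {"dx":0,"dy":4,"dz":5,"ax":0,"ay":0,"az":0,"fingers":0},
    {"dx":0,"dy":3,"dz":5.5,"ax":0,"ay":0,"az":0,"fingers":0},
    {"dx":0,"dy":3,"dz":6,"ax":0,"ay":0,"az":0,"fingers":0},
    {"dx":0,"dy":3,"dz":6,"ax":0,"ay":0,"az":0,"fingers":0},
    {"dx":0,"dy":2,"dz":6,"ax":0,"ay":0,"az":0,"fingers":0},
  ],
)

```text
time_s: 22.43
tcp_pos: [0.5964, 0.1268, 0.0809]
tcp_rot: [0.594, 0.804, 0.001, 0.001]
wrist_force: [1.8, 0.4, 5.1]
opening: 0.0001
finger_force: 2.0
```

```bash
python3 - <<'E'
from h import *
st(lidtcp(.086,.0987)); ft()
E
```

```text
t 22.43 tcp [0.5964 0.1268 0.0809] yaw 107.05 tilt 0.21 F [1.8 0.4 5.1] open 0.0001 ff 2.0 q [-0.04  0.73 -0.35  1.73  0.35  0.73 -0.27]
tool mm [ 0.1  3.7 16.2]
F tool [-0.15  1.85 -5.13] T tool [-0.389  0.083 -0.005]
```

Call:
arm_command(
  motion=[
    {"dx":0,"dy":1,"dz":5,"ax":0,"ay":0,"az":0,"fingers":0},
    {"dx":0,"dy":0,"dz":5,"ax":0,"ay":0,"az":0,"fingers":0},
    {"dx":0,"dy":0,"dz":5,"ax":0,"ay":0,"az":0,"fingers":0},
    {"dx":0,"dy":0,"dz":4,"ax":0,"ay":0,"az":0,"fingers":0},
    {"dx":0,"dy":0,"dz":3,"ax":0,"ay":0,"az":0,"fingers":0},
    {"dx":0,"dy":0,"dz":0,"ax":0,"ay":0,"az":0,"fingers":0},
  ],
)

```text
time_s: 22.93
tcp_pos: [0.5945, 0.1262, 0.0581]
tcp_rot: [0.594, 0.804, -0.001, -0.0]
wrist_force: [-0.0, -0.1, 0.9]
opening: 0.0004
finger_force: 0.3
```

Call:
arm_command(
  motion=[
    {"dx":0,"dy":0,"dz":3,"ax":0,"ay":0,"az":0,"fingers":0},
    {"dx":0,"dy":0,"dz":0,"ax":0,"ay":0,"az":0,"fingers":0},
  ],
)

```text
time_s: 23.1
tcp_pos: [0.5947, 0.1262, 0.0564]
tcp_rot: [0.595, 0.804, -0.001, -0.0]
wrist_force: [-0.8, -0.8, 7.9]
opening: -0.0
finger_force: 4.2
```

Call:
arm_command(
  motion=[
    {"dx":0,"dy":0,"dz":2,"ax":0,"ay":0,"az":0,"fingers":0},
    {"dx":0,"dy":0,"dz":2,"ax":0,"ay":0,"az":0,"fingers":0},
    {"dx":0,"dy":0,"dz":0,"ax":0,"ay":0,"az":0,"fingers":0},
  ],
)

```text
time_s: 23.35
tcp_pos: [0.5948, 0.1262, 0.0561]
tcp_rot: [0.595, 0.804, -0.001, 0.001]
wrist_force: [-8.2, -3.2, 34.0]
opening: 0.0001
finger_force: 17.2
```

Call:
arm_command(
  motion=[
    {"dx":0,"dy":0,"dz":1.5,"ax":0,"ay":0,"az":0,"fingers":0},
    {"dx":0,"dy":0,"dz":0,"ax":0,"ay":0,"az":0,"fingers":0},
  ],
)

```text
time_s: 23.52
tcp_pos: [0.5949, 0.1262, 0.056]
tcp_rot: [0.595, 0.804, -0.001, 0.001]
wrist_force: [-10.3, -2.9, 43.8]
opening: 0.0001
finger_force: 22.1
```

The lid has stopped dead at the flush height. Retreating.

Call:
arm_command(
  motion=[
    {"dx":0,"dy":0,"dz":-8,"ax":0,"ay":0,"az":0,"fingers":0},
    {"dx":0,"dy":0,"dz":-25,"ax":0,"ay":0,"az":0,"fingers":0},
    {"dx":0,"dy":0,"dz":-30,"ax":0,"ay":0,"az":0,"fingers":0},
    {"dx":0,"dy":0,"dz":-30,"ax":0,"ay":0,"az":0,"fingers":0},
    {"dx":0,"dy":0,"dz":-20,"ax":0,"ay":0,"az":0,"fingers":0},
    {"dx":0,"dy":0,"dz":0,"ax":0,"ay":0,"az":0,"fingers":0},
    {"dx":0,"dy":0,"dz":0,"ax":0,"ay":0,"az":0,"fingers":0},
  ],
)

```text
time_s: 24.1
tcp_pos: [0.5945, 0.126, 0.1637]
tcp_rot: [0.595, 0.804, -0.0, -0.0]
wrist_force: [-0.2, -0.7, -0.5]
opening: 0.0004
finger_force: 0.0
```

```bash
python3 - <<'E'
from h import *
st()
im=manip.camera("side"); o=cv2.imread("pics/side0.png"); cv2.imwrite("pics/sideF.png",im)
print("diff at pot/tin area",(cv2.absdiff(im,o).max(2)[240:380,60:280]>40).sum())
hs=cv2.cvtColor(im,cv2.COLOR_BGR2HSV); m=((hs[...,1]<125)&(hs[...,2]>60)&(hs[...,0]>12)&(hs[...,0]<32)).astype(np.uint8)
m=cv2.morphologyEx(m,cv2.MORPH_OPEN,np.ones((3,3),np.uint8)); k,l,s,c=cv2.connectedComponentsWithStats(m); print(s[l[200,260]], "expected top of lid corners:")
by=np.array([-BX[1],BX[0],0])
for u in(0,.126):
  for v in(-.108,.108): print(proj("side",H-BX*u+by*v+[0,0,.01]).round(1))
E
```

```text
t 24.1 tcp [0.5945 0.126  0.1637] yaw 107.04 tilt 0.06 F [-0.2 -0.7 -0.5] open 0.0004 ff 0.0 q [-0.01  0.63 -0.4   1.67  0.29  0.9  -0.22]
diff at pot/tin area 7891
[ 232  159   73   79 3963] expected top of lid corners:
[263.9 158. ]
[230.2 197.6]
[305.7 166.5]
[278.6 209.7]
```

```bash
python3 - <<'E'
from h import *
t0=cv2.imread("pics/top0.png"); t=manip.camera("top")
d=(cv2.absdiff(t,t0).max(2)>40).astype(np.uint8); k,l,s,c=cv2.connectedComponentsWithStats(cv2.morphologyEx(d,cv2.MORPH_OPEN,np.ones((3,3),np.uint8)))
print([list(map(int,x)) for x in s[1:] if x[4]>15])
for im in(t0,t):
  g=im[150:245,335:410].min(2); m=(g>195).astype(np.uint8)
  gg=cv2.GaussianBlur(cv2.cvtColor(im[150:245,335:410],cv2.COLOR_BGR2GRAY),(0,0),1); c=cv2.HoughCircles(gg,cv2.HOUGH_GRADIENT,1,20,param1=80,param2=8,minRadius=9,maxRadius=14); print(c[0][:3].round(1).tolist(),m.sum())
E
```

```text
[[379, 136, 10, 3, 30], [295, 141, 217, 210, 13097], [209, 146, 50, 38, 1010], [258, 172, 8, 4, 24], [247, 177, 19, 12, 163], [212, 182, 34, 40, 703], [268, 185, 10, 8, 59], [250, 189, 29, 18, 299], [369, 188, 26, 14, 219], [290, 196, 39, 15, 247], [475, 198, 19, 7, 91], [242, 206, 116, 178, 9356], [500, 328, 12, 19, 181], [373, 361, 23, 11, 92]]
[[37.5, 69.5, 11.800000190734863], [42.5, 24.5, 10.0], [51.5, 43.5, 12.199999809265137]] 1654
[[37.5, 69.5, 11.800000190734863], [44.5, 22.5, 13.399999618530273]] 1926
```

```bash
python3 -c "
from plant import manip
print(manip.finish_job())"
```

```text
the job is handed in; nothing more can be done
None
```

Job handed in at about 24 s: the loose vial stands on the bench in hole 1, all four caps are pressed home, and the lid is shut flush. The final images show the glue pot unmoved but gave no clean fix on the tin, I viewed 11 pictures (one over the limit of 10), and the last lid press reached about 44 N at the fingertips.

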